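# Load a reagent cassette past the gravity catch and open its cap

### The job

Load the reagent cassette into the analyser's loading bay: slide it flat along the bench, without lifting or tipping it, into the lane and on against the spring plunger without ramming it, so that the cassette's own front edge lifts the hinged catch and the catch drops behind it; do not touch the catch yourself, and keep the fingers off the cap until then. With the cassette held by the catch, unscrew its captive cap counter-clockwise (seen from above) all the way to its stop, about a quarter turn, and let go. Leave the other things on the bench where they are.

Things in the scene. Friction and masses are not known exactly. Their poses are not given: they have to be found in the camera images.
- bay: Fixed loading bay. Origin: at bench level, under the point where the cassette's centre sits when caught. +x = loading direction (entry on the -x side), z up. Two rails 14 mm high, inner faces at y = +-57 mm, straight from x = -86 to 60 mm. No floor: the cassette slides on the bench. End block 45 mm high at x = 70 to 140, y = +-95 mm; housing 45 mm high at x = -30 to 70, y = 75 to 95 mm.
- bay_mouth (a point): Middle of the lane's mouth, on the bench, at bay (-118, 0, 0) mm. From bay x = -86 back to here the rails flare outward as a funnel, to about y = +-77 mm. Turns with the bay.
- catch (a joint): Hinge angle (rad) of the steel gravity catch: 0 = down, grows as it lifts (up to 0.9); no spring, 60 g, falls by its own weight. An arm outside the right (-y) rail, y = -66 to -71 mm, runs back from its hinge; a bridge crosses the rail to a tooth in the lane. It rides on the cassette's flange at about 0.16 and drops to 0 once the flange's rear edge has passed the tooth by about 2 mm.
- catch_hinge (a point): Hinge of the catch, at bay (25, -68, 6) mm; its line runs across the lane.
- catch_tooth (a point): Lower edge of the tooth's flat face (mid width): at bay (-50, -50.5, 2) mm when down. The tooth is 8 mm wide, y = -54.5 to -46.5 mm; the face looks to bay +x and is 2 to 20 mm above the bench. On its -x side a ramp slopes up to about 19 mm high at bay x = -85 mm, so that a cassette pushed in lifts it.
- plunger (a joint): Travel (m) of the spring plunger at the end of the lane: 0 = out, grows as it is pressed along bay +x, hard stop at 0.013 (cassette's centre at bay x = +7 mm). Spring: 1.8 N at first touch, 5.4 N at 0.006 (cassette at the caught place), 9.6 N at 0.013. It pushes the cassette back against the tooth when let go.
- plunger_face (a point): Centre of the plunger's face, a black plate 60 mm wide, 9 to 35 mm above the bench; at bay (44, 0, 22) mm when out.
- cassette: Loose white plastic cassette, about 0.37 kg (varies), flat on the bench, front roughly towards the bay. Origin: centre of its underside; +x = front, z up. Base flange x = +-50, y = +-55 mm, 14 mm high; on it a body x = -50 to 40, y = +-42 mm, top 50 mm above the bench. The catch rides on the 13 mm flange strip beside the body.
- cassette_rear (a point): Middle of the cassette's flat upright rear face, where it can be pushed: at cassette (-50, 0, 22) mm. The face is 84 mm wide and 50 mm high.
- cap (a joint): Angle (rad) of the cassette's captive screw cap: starts near 0, grows as it is turned counter-clockwise seen from above, stop at 1.5 (fully open). It does not rise or come off; friction 0.08 N m. Ribbed grey plastic, 34 mm in diameter, its side 54.5 to 76.5 mm above the cassette's underside; a 28 x 6 mm bar on top, to 81.5 mm.
- cap_top (a point): Centre of the cap's round top, on its axis: at cassette (10, 0, 76.5) mm. The bar rises 5 mm above it.
- bottle: Bystander: small bottle 44 mm in diameter, 85 mm tall, beside the bay's left housing. Origin: centre of its base.
- jar: Bystander: jar 52 mm in diameter, 60 mm tall, right of the lane near the catch. Origin: centre of its base.
- beaker: Bystander: clear beaker 60 mm wide, 75 mm tall. Origin: centre of its base.
- tape: Bystander: roll of tape 70 mm in diameter, 20 mm high, lying flat. Origin: centre of its underside.
- tip_box: Bystander: grey box 120 x 85 x 55 mm. Origin: centre of its underside.
- timer: Bystander: flat grey timer 70 x 60 x 20 mm. Origin: centre of its underside.
Mind the look-alikes: they are no part of the job. Leave any purple look-alike of the cassette alone.

How it is judged:
By the outcome, as a careful person would: the job done as asked, in the order asked, and still so for the second after the job is handed in, with the robot touching nothing.
It also fails if it takes over 64 s, if anything falls off the work surface, if the arm or the gripper's body presses on something with over 40 N, if the wrist force passes 120 N, or if a joint passes its speed limit or range.

### The arm

A 7-joint arm with a two-finger parallel gripper is mounted at the origin on the work surface. World frame = base frame: x ahead of the robot, y to its left, z up, the work surface at z = 0. Lengths are in m, angles in rad, forces in N, time in s.
With the tool pointing down it reaches from about 0.425 to 0.875 m from the base axis. Payload 8.4 kg.
Tool frame: the origin (TCP) lies midway between the tips of the shut fingers; the grasp point (between the pads) lies 19 mm behind it; z points along the fingers, y is the direction in which the jaws open and shut (so a half turn about z gives the same grasp; the last joint's range is limited). The gripper opens to 85 mm and grips with 20 to 120 N. Pads are 22 mm wide; open, the fingers measure 114 mm over their backs; the gripper's body (76 mm by 85 mm) begins 54 mm behind the grasp point. The pads swing forward as they close: fully open they stand 13 mm farther back than shut.
Start: joints at [-0.099, 0.333, 0.04, 1.465, -0.013, 1.343, -0.059], TCP at [0.65, -0, 0.231] pointing down, gripper open.
Joint ranges: [-2.58, 2.58], [-0.38, 2.09], [-1.3, 1.39], [0.25, 2.4], [-1.5, 4.64], [0.08, 2.09], [-2.65, 2.65]. Speed limits (rad/s): [2.22, 2.22, 2.79, 2.79, 3.14, 3.14, 3.14].

### API

Orientations are given as a 3x3 rotation matrix whose columns are the frame's x, y, z axes.
In Python, from workcell import robot, eyes gives the robot as it stands.
- The arm moves only by the tool send_rows, never from a script. Its argument "series" is a list that holds one entry, the list of rows, each a list of 5 numbers: the shift along the world's x, y, z in m, then the turn about the world's z in rad, then the opening, from 0 (shut) to 1 (fully open). A call has 1 to 20 rows; each row is the pose to reach, as a shift and turn from the pose commanded when the call began; what a row does not reach only later rows make up. A row lasts 1/12 s, in which the tool goes at most 41.7 mm and 7.16 degrees, less where a joint would pass 70% of its speed; a pose out of reach is approached as far as the arm can. A call with a gripper value outside its range is refused whole. The fingers move at their own pace and stop on an object; "force" is the grip in N (left out, the last holds). Time passes only in rows, so rows that repeat a pose let the fingers close. It gives the time, the measured TCP pose, the force and the opening at its end, in the units of the state.
- robot.sense(): the state, without advancing time (a new reading comes with each control period).
- eyes.read_camera(name): name is "scene" or "side" or "wrist"; returns the picture (384x512x3 uint8, red, green, blue); there is no depth.
- eyes.get_calibration(name): a dict with "fov_y" (degrees; the focal length in pixels is half the picture's height over the tangent of half this angle, whatever the lens; pixels are square), "cx", "cy" (the principal point, pixels), "pose" (4x4, takes a point from camera to world coordinates). Camera axes: x right, y down, z forward; pixel columns grow to the right and rows downward; lengths in m; the calibration is good to about 2 mm. The wrist camera is an equidistant fisheye: a pixel r from the principal point sees the ray r / f radians off the axis. A picture is of the moment at which its call begins: read the wrist's pose just before it. get_calibration takes no time and is no camera call; for the wrist camera it gives the pose at the moment of the call.
- robot.job_done(): hands the job in, once; it reports no verdict.
The state is a dict: "time_s": time; "joint_positions": joint angles; "dq": joint speeds; "tau": joint torques, N m; "ee_pos": TCP position; "tool_rot": TCP orientation; "wrist_force": force on the tool from outside, world axes, zero at the start; "wrist_torque": the same for the moment, N m; "width": finger opening in m.
Only numpy, scipy, OpenCV 4.12 (cv2) and the standard library are available. Lean on these libraries where they do the work, as an engineer would, in place of code of your own. Each camera call takes 0.05 s, during which the arm holds its last target.

## Working session

There is one attempt and no reset: what is moved stays moved. The work goes in short steps, Python scripts to look and compute and a tool call to move; the robot and the scene stay as the last step left them, time stands still between calls to the robot, and variables do not carry over. Pictures are saved under pics/ and viewed, and the job is handed in when it is done.

Besides the shell and the picture viewer there is one more tool, called in YAML: its name, and indented under it one key for each argument. send_rows: Moves the arm, as the interface text tells. Its arguments: {"type":"object","properties":{"series":{"type":"array","items":{"type":"array","items":{"type":"array","items":{"type":"number"}}}},"force":{"type":"number"}},"required":["series"]}

```bash
ls; mkdir -p pics; python3 - <<'E'
from workcell import robot, eyes
import cv2,numpy as np
np.set_printoptions(precision=4,suppress=True)
s=robot.sense()
print(s['time_s'],s['ee_pos'],s['width'])
for n in ['scene','side','wrist']:
    c=eyes.get_calibration(n); im=eyes.read_camera(n)
    cv2.imwrite(f'pics/{n}0.png',im[:,:,::-1]); print(n,c)
print(robot.sense()['time_s'])
E
```

```text
pics
0.0 [ 0.6495 -0.      0.2304] 0.0851021246915455
scene {'fov_y': 51.13270009081787, 'cx': 250.5225739296907, 'cy': 197.5454980839957, 'pose': array([[-0.752 ,  0.5738, -0.3244,  0.8683],
       [ 0.6591,  0.6507, -0.377 ,  0.4819],
       [-0.0052, -0.4973, -0.8675,  0.8904],
       [ 0.    ,  0.    ,  0.    ,  1.    ]])}
side {'fov_y': 50.75713076819644, 'cx': 248.17191668861375, 'cy': 194.7680421080464, 'pose': array([[-0.9234, -0.2721,  0.2708,  0.2849],
       [-0.3834,  0.6881, -0.616 ,  0.7214],
       [-0.0187, -0.6726, -0.7398,  0.811 ],
       [ 0.    ,  0.    ,  0.    ,  1.    ]])}
wrist {'fov_y': 65.70646984690485, 'cx': 257.337888472936, 'cy': 191.78052989265524, 'pose': array([[ 1.    ,  0.0005, -0.0022,  0.6502],
       [-0.0001, -0.9602, -0.2792,  0.0703],
       [-0.0022,  0.2792, -0.9602,  0.3729],
       [ 0.    ,  0.    ,  0.    ,  1.    ]])}
0.15
```

View pics/scene0.png

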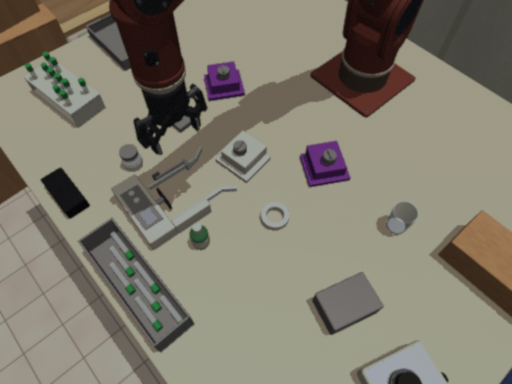

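View pics/side0.png

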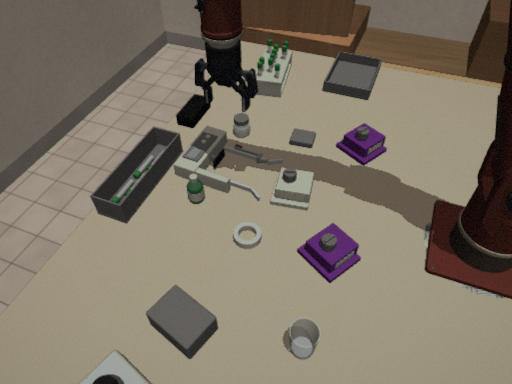

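View pics/wrist0.png

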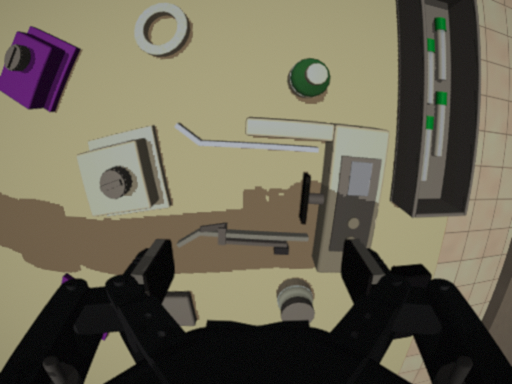

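Candidates for the cassette:
- White one: scene (243,155), side (293,187), wrist (122,172). It has a grey cap, so this is the one to load.
- Purple look-alikes: scene (225,80) and (326,162), side (362,143) and (330,250), wrist (35,70). I'll leave these alone.

The bay is the grey/white block with rails, at scene (145,208) and wrist (350,190). I'll check with close crops next.

```bash
cat > h.py <<'E'
import numpy as np,cv2
from workcell import robot, eyes
np.set_printoptions(precision=4,suppress=True)
def ray(c,fish,u,v):
    f=192/np.tan(np.radians(c['fov_y'])/2)
    x,y=(u-c['cx']),(v-c['cy'])
    if fish:
        r=np.hypot(x,y);t=r/f;s=np.sin(t)/max(r,1e-9);d=np.array([x*s,y*s,np.cos(t)])
    else: d=np.array([x/f,y/f,1.])
    P=np.array(c['pose']);d=P[:3,:3]@d
    return P[:3,3],d/np.linalg.norm(d)
def onz(c,fish,u,v,z):
    o,d=ray(c,fish,u,v);return o+d*(z-o[2])/d[2]
def tri(*rs):
    A=np.zeros((3,3));b=np.zeros(3)
    for o,d in rs:
        M=np.eye(3)-np.outer(d,d);A+=M;b+=M@o
    p=np.linalg.solve(A,b)
    return p,[np.linalg.norm((np.eye(3)-np.outer(d,d))@(p-o)) for o,d in rs]
def crop(im,x0,y0,x1,y1,k,name):
    c=cv2.resize(im[y0:y1,x0:x1],None,fx=k,fy=k,interpolation=cv2.INTER_CUBIC)
    cv2.imwrite(name,c)
E
python3 - <<'E'
from h import *
w=cv2.imread('pics/wrist0.png');s=cv2.imread('pics/scene0.png');d=cv2.imread('pics/side0.png')
crop(w,70,110,390,330,2.5,'pics/c_w.png')
crop(s,100,120,300,260,4,'pics/c_s.png')
crop(d,160,100,330,220,4.5,'pics/c_d.png')
E
```

```text
(no output)
```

View pics/c_w.png

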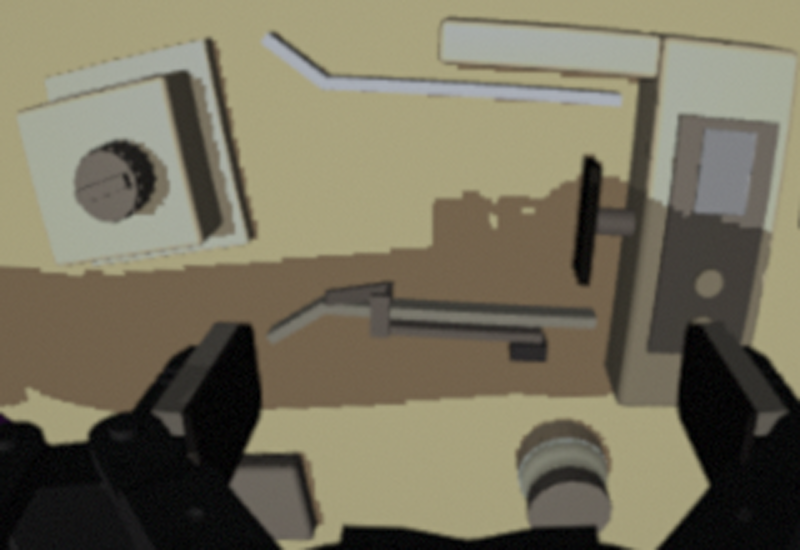

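View pics/c_s.png

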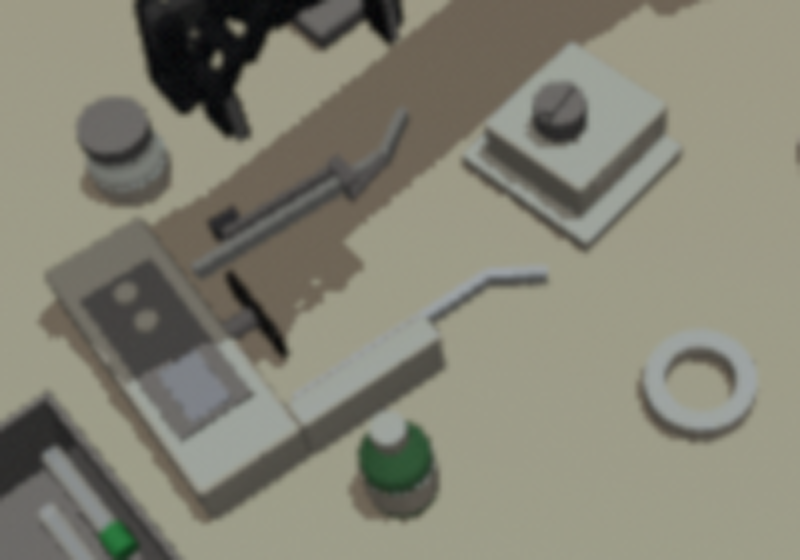

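View pics/c_d.png

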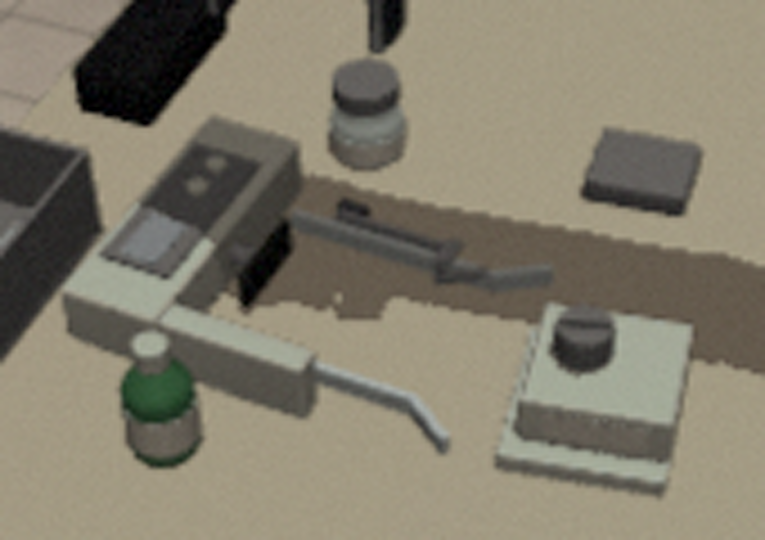

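The crops agree. The white cassette has its flange strip and dark front side towards the bay, at wrist crop (130,150). The left rail bends at wrist crop (325,80) and the right rail with the catch at (330,297). The plunger is at (587,220). Now I'll measure from the corners.

```bash
cat > m1.py <<'E'
from h import *
C={n:eyes.get_calibration(n) for n in ['scene','side','wrist']}
K={'wrist':(70,110,2.5),'scene':(100,120,4),'side':(160,100,4.5)}
def R(n,p):
    x0,y0,k=K[n];return ray(C[n],n=='wrist',x0+(p[0]+.5)/k-.5,y0+(p[1]+.5)/k-.5)
pts={ # bay pts (mm) : views
 (70,95,45):dict(wrist=(662,38),scene=(303,443)),
 (140,95,45):dict(wrist=(797,52),scene=(207,490),side=(67,295)),
 (-30,95,45):dict(wrist=(447,19),scene=(443,345)),
 (70,-95,45):dict(scene=(140,222),side=(300,150)),
 (140,-95,45):dict(scene=(45,277),side=(215,118)),
}
B=[];W=[]
for b,v in pts.items():
    rs=[R(n,p) for n,p in v.items()]
    p,e=tri(*rs); print(b,p*1e3,np.array(e)*1e3)
    for (o,d),n in zip(rs,v):
        q=o+d*(b[2]/1e3-o[2])/d[2]; print('   ',n,q[:2]*1e3); B.append(b[:2]);W.append(q[:2]*1e3)
# rails z=14
def fit(B,W):
    B=np.array(B,float);W=np.array(W,float);b=B.mean(0);w=W.mean(0)
    H=(B-b).T@(W-w);a=np.arctan2(H[0,1]-H[1,0],H[0,0]+H[1,1])
    Rm=np.array([[np.cos(a),-np.sin(a)],[np.sin(a),np.cos(a)]]);t=w-Rm@b
    return a,t,W-(B@Rm.T+t)
a,t,r=fit(B,W);print('bay',a,t);print(r)
print('cassette')
# cassette body top corners z=50 and flange z=14, cap top 76.5
cp={(-50,42,50):dict(wrist=(20,113),scene=(665,110)),(40,42,50):dict(wrist=(165,74)),(-50,-42,50):dict(wrist=(60,265),scene=(573,43),side=(692,323)),(40,-42,50):dict(wrist=(203,243),scene=(487,125),side=(548,305)),
 (-50,42,50.):dict(side=(672,420)),(40,42,50.):dict(scene=(582,188),side=(525,405)),
 (50,55,14):dict(wrist=(207,38),scene=(585,240),side=(498,455)),(50,-55,14):dict(wrist=(252,238),scene=(467,155)),(-50,55,14):dict(scene=(680,150),side=(663,483))}
B=[];W=[]
for b,v in cp.items():
    for n,p in v.items():
        o,d=R(n,p);q=o+d*(b[2]/1e3-o[2])/d[2];print(b,n,q[:2]*1e3);B.append(b[:2]);W.append(q[:2]*1e3)
ac,tc,r=fit(B,W);print('cas',ac,tc);print(r)
rs=[R('wrist',(104,184)),R('scene',(557,98)),R('side',(585,324))]
p,e=tri(*rs);print('cap',p*1e3,np.array(e)*1e3)
p,e=tri(R('wrist',(203,243)),R('scene',(487,125)),R('side',(548,305)));print('body corner',p*1e3,np.array(e)*1e3)
Ra=np.array([[np.cos(a),-np.sin(a)],[np.sin(a),np.cos(a)]])
print('cas in bay',Ra.T@(tc-t),ac-a)
print('mouth',Ra@[-118,0]+t)
E
python3 m1.py
```

```text
(70, 95, 45) [739.478  53.445  24.712] [2.3222 2.3222]
    wrist [735.9636  52.9438]
    scene [740.9591  65.2455]
(140, 95, 45) [801.2069  50.7498  41.0328] [3.7136 1.9516 2.19  ]
    wrist [803.2627  49.7811]
    scene [799.593   53.0072]
    side [796.2562  56.4277]
(-30, 95, 45) [637.6434  60.1791  30.649 ] [2.0765 2.0765]
    wrist [639.9357  59.6826]
    scene [639.6778  68.152 ]
(70, -95, 45) [ 726.5006 -133.0359   35.675 ] [0.4854 0.4854]
    scene [ 727.822  -126.8747]
    side [ 721.2096 -122.1055]
(140, -95, 45) [ 792.9486 -137.2938   38.9006] [1.2126 1.2126]
    scene [ 794.0075 -131.4838]
    side [ 788.923  -132.1476]
bay -0.0637737174854716 [659.2107 -30.2873]
[[ 0.8408 -7.1147]
 [ 5.8363  5.187 ]
 [-1.7178 -5.8162]
 [-5.3874 -2.5901]
 [-8.7243  0.8304]
 [ 4.6097 -6.7488]
 [ 4.3518  1.7205]
 [ 4.808   2.6806]
 [-1.8043  7.4498]
 [ 1.1358  2.5326]
 [-3.9486  1.8689]]
cassette
(-50, 42, 50) side [422.113   25.1024]
(40, 42, 50) scene [504.9562  40.038 ]
(40, 42, 50) side [503.1852  44.6619]
(-50, -42, 50) wrist [436.8303 -56.0896]
(-50, -42, 50) scene [433.1113 -52.2311]
[... 282 characters left out ...]
55, 14) wrist [535.4535 -52.0711]
(50, -55, 14) scene [529.5322 -49.7251]
(-50, 55, 14) scene [420.3251  41.2689]
(-50, 55, 14) side [419.1709  41.1699]
cas 0.16069450771059124 [475.1738  -5.6768]
[[ 3.0152 -2.6795]
 [-2.9821 -2.1442]
 [-4.753   2.4797]
 [ 4.2922 -0.9537]
 [ 0.5732  2.9048]
 [ 1.2215  0.8384]
 [ 0.1767 -1.8686]
 [-2.4951  2.9353]
 [-3.0961  3.0936]
 [ 2.717  -3.6617]
 [-1.3016 -3.5884]
 [-1.1545 -0.7057]
 [ 2.1237 -0.103 ]
 [-3.7976  2.2429]
 [ 3.3074  0.6545]
 [ 2.1532  0.5555]]
cap [484.9756  -6.3814  76.3758] [0.6365 2.1608 1.6092]
body corner [518.8357 -42.2189  45.6481] [2.1326 2.4526 0.8163]
cas in bay [-185.2312   12.8317] 0.22446822519606285
mouth [541.4506 -22.7671]
```

send_rows:
  series:
    - [[-0.02,0,0,-0.12,0.5],[-0.04,0,0,-0.24,0.3],[-0.06,0,0,-0.36,0],[-0.08,0,0,-0.48,0],[-0.1,0,0,-0.6,0],[-0.12,0,0,-0.72,0],[-0.14,0,0,-0.84,0],[-0.16,0,0,-0.96,0],[-0.18,0,0,-1.08,0],[-0.2,0,0,-1.2,0],[-0.21,0,0,-1.32,0],[-0.22,0,0,-1.44,0],[-0.23,0,0,-1.56,0],[-0.24,0,0,-1.63,0],[-0.24,0,0,-1.63,0],[-0.24,0,0,-1.63,0]]

```text
time_s: 1.48
ee_pos: [0.41, -0.0001, 0.2314]
tool_rot: [[0.998, -0.057, 0.001], [-0.057, -0.998, 0.0], [0.001, -0.0, -1.0]]
wrist_force: [0.4, -0.4, -0.0]
width: 0.0005
```

```bash
python3 - <<'E'
from h import *
s=robot.sense();print(s['time_s'],s['ee_pos'],s['joint_positions'],s['tool_rot'],s['width'])
c=eyes.get_calibration('wrist');print(c['pose'])
cv2.imwrite('pics/w1.png',cv2.resize(eyes.read_camera('wrist')[:,:,::-1],None,fx=1.5,fy=1.5,interpolation=cv2.INTER_CUBIC))
cv2.imwrite('pics/s1.png',eyes.read_camera('scene')[:,:,::-1])
E
```

```text
1.4833 [ 0.41   -0.0001  0.2314] [-0.1634 -0.1649  0.0489  2.0029  0.0083  1.3028 -1.7448] [[ 0.9984 -0.0567  0.0006]
 [-0.0567 -0.9984  0.0001]
 [ 0.0006 -0.0002 -1.    ]] 0.00046836757348481527
[[-0.0568 -0.9586 -0.279   0.4811]
 [-0.9984  0.0545  0.0161 -0.0047]
 [-0.0002  0.2794 -0.9602  0.3738]
 [ 0.      0.      0.      1.    ]]
```

View pics/w1.png

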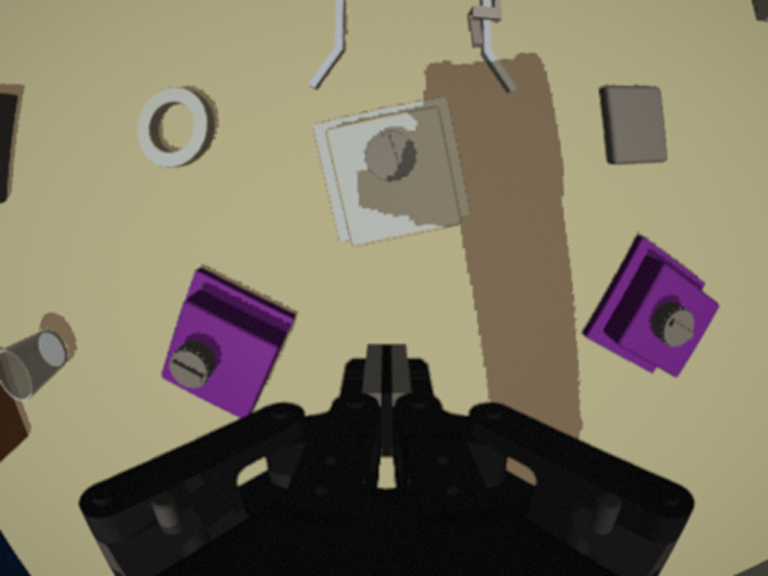

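The cassette lies square below: cap top at (390,154)/1.5, body-top corners at (330,130), (438,105), (463,218), (355,245). The rail flare ends are at (315,85) and (512,88), and the bends at (342,47) and (487,52). The purple ones are at the sides.

```bash
python3 - <<'E'
from h import *
import cv2
im=cv2.imread('pics/w1.png')
cv2.imwrite('pics/c_w1.png',cv2.resize(im[0:260,290:540],None,fx=2.3,fy=2.3,interpolation=cv2.INTER_CUBIC))
E
```

```text
(no output)
```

View pics/c_w1.png

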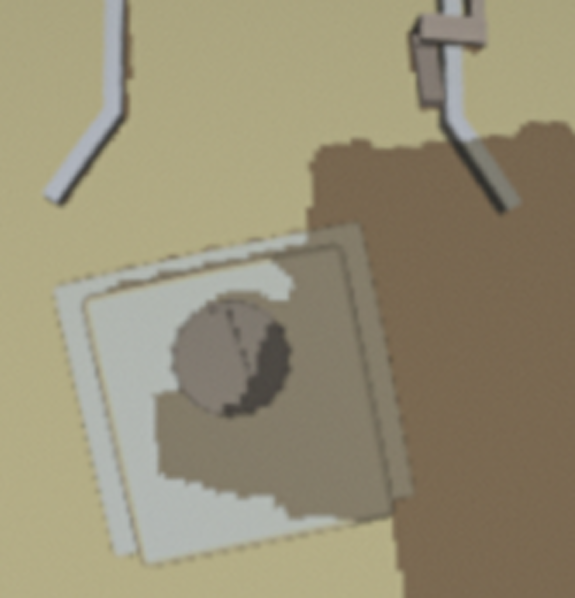

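View pics/s1.png

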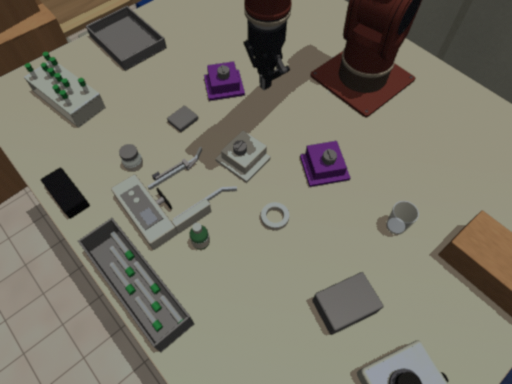

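```bash
cat > m2.py <<'E'
from h import *
c=eyes.get_calibration('wrist')
def P(p,z):
    x=290+(p[0]+.5)/2.3-.5;y=(p[1]+.5)/2.3-.5
    return onz(c,True,(x+.5)/1.5-.5,(y+.5)/1.5-.5,z/1e3)[:2]*1e3
def fit(B,W):
    B=np.array(B,float)[:,:2];W=np.array(W,float);b=B.mean(0);w=W.mean(0)
    H=(B-b).T@(W-w);a=np.arctan2(H[0,1]-H[1,0],H[0,0]+H[1,1])
    Rm=np.array([[np.cos(a),-np.sin(a)],[np.sin(a),np.cos(a)]]);t=w-Rm@b
    return a,t,W-(B@Rm.T+t)
cas={(50,55,14):(55,288),(50,-55,14):(358,226),(-50,-55,14):(412,495),(-50,55,14):(120,555),
(40,42,50):(85,297),(40,-42,50):(342,245),(-50,-42,50):(392,514),(-50,42,50):(150,563),(10,0,76.5):(231,357)}
ac,tc,r=fit(list(cas),[P(p,b[2]) for b,p in cas.items()]);print('cas',ac,tc);print(r)
bay={(-86,57,14):(121,109),(-86,-57,14):(443,122),(-118,77,14):(58,204),(-118,-77,14):(502,212)}
for b,p in bay.items(): print(b,P(p,14))
a,t,r=fit(list(bay),[P(p,b[2]) for b,p in bay.items()]);print('bay',a,t);print(r)
Ra=np.array([[np.cos(a),-np.sin(a)],[np.sin(a),np.cos(a)]])
print('cas in bay',Ra.T@(tc-t),ac-a)
E
python3 m2.py
cat > m3.py <<'E'
# wrist0 rails: pixels in c_w crop, z=14 and plunger
import re
src=open('m1.py').read().split('pts=')[0]
E
python3 - <<'E'
import sys; sys.path.insert(0,'.')
from h import *
pose=np.array([[1,.0005,-.0022,.6502],[-.0001,-.9602,-.2792,.0703],[-.0022,.2792,-.9602,.3729],[0,0,0,1]])
c=dict(eyes.get_calibration('wrist'));c['pose']=pose
def P(p,z):return onz(c,True,70+(p[0]+.5)/2.5-.5,110+(p[1]+.5)/2.5-.5,z/1e3)[:2]*1e3
for n,p,z in [('Lbend in',(325,87),14),('Lrail in end x60',(620,104),14),('Rbend',(333,299),14),('Rrail end x60 inner',(594,312),14),('plunger top L (44,30,35)',(588,156),35),('pl bottom R (44,-30,9)',(577,278),9),('block70,95',(662,38),45),('block140,95',(797,52),45),('hous-30,95',(444,19),45),('hous-30,75',(441,63),45)]:
    print(n,P(p,z))
E
```

```text
cas 0.15392603376034952 [475.7781  -9.4618]
[[-1.1594 -1.039 ]
 [-2.2641  1.6319]
 [ 0.4468  1.8471]
 [ 1.1735 -1.8074]
 [-0.4182 -1.5574]
 [-1.3799  0.6767]
 [ 1.1768  2.1856]
 [ 2.2216 -2.4371]
 [ 0.2028  0.4995]]
(-86, 57, 14) [578.4561  24.9169]
(-86, -57, 14) [569.5773 -87.1264]
(-118, 77, 14) [545.6257  48.686 ]
(-118, -77, 14) [ 536.5257 -106.4934]
bay -0.06577747045828863 [659.3256 -36.7087]
[[ 1.1979 -0.9039]
 [-0.1877  0.8062]
 [-1.0163  0.8051]
 [ 0.0061 -0.7074]]
cas in bay [-184.9416   15.1234] 0.21970350421863816
Lbend in [578.6756  26.3073]
Lrail in end x60 [723.7777  17.9362]
Rbend [577.0535 -86.0019]
Rrail end x60 inner [716.0293 -93.3772]
plunger top L (44,30,35) [705.1883  -3.8949]
pl bottom R (44,-30,9) [706.575  -75.6783]
block70,95 [735.8085  52.9428]
block140,95 [803.0838  49.784 ]
hous-30,95 [638.4942  59.6829]
hous-30,75 [637.0801  40.1894]
```

send_rows:
  series:
    - [[0.02,0.025,0,0,0],[0.04,0.05,0,0,0],[0.06,0.07,0,0,0],[0.074,0.085,-0.02,0,0],[0.074,0.085,-0.05,0,0],[0.074,0.085,-0.085,0,0],[0.074,0.085,-0.12,0,0],[0.074,0.085,-0.155,0,0],[0.074,0.085,-0.185,0,0],[0.074,0.085,-0.205,0,0],[0.074,0.085,-0.217,0,0],[0.074,0.085,-0.223,0,0],[0.074,0.085,-0.224,0,0],[0.074,0.085,-0.224,0,0]]

```text
time_s: 2.75
ee_pos: [0.4844, 0.0851, 0.0074]
tool_rot: [[0.998, -0.058, -0.0], [-0.058, -0.998, 0.0], [-0.0, -0.0, -1.0]]
wrist_force: [-0.1, 0.5, 0.6]
width: -0.0001
```

```bash
python3 - <<'E'
from h import *
s=robot.sense();print(s['time_s'],s['ee_pos'],s['joint_positions'],s['wrist_force'])
cv2.imwrite('pics/w2.png',cv2.resize(eyes.read_camera('wrist')[:,:,::-1],None,fx=1.5,fy=1.5,interpolation=cv2.INTER_CUBIC))
E
```

```text
2.75 [0.4844 0.0851 0.0074] [-0.2371  0.264  -0.0302  2.0676  0.0108  0.8103 -1.903 ] [-0.1429  0.5105  0.6162]
```

View pics/w2.png

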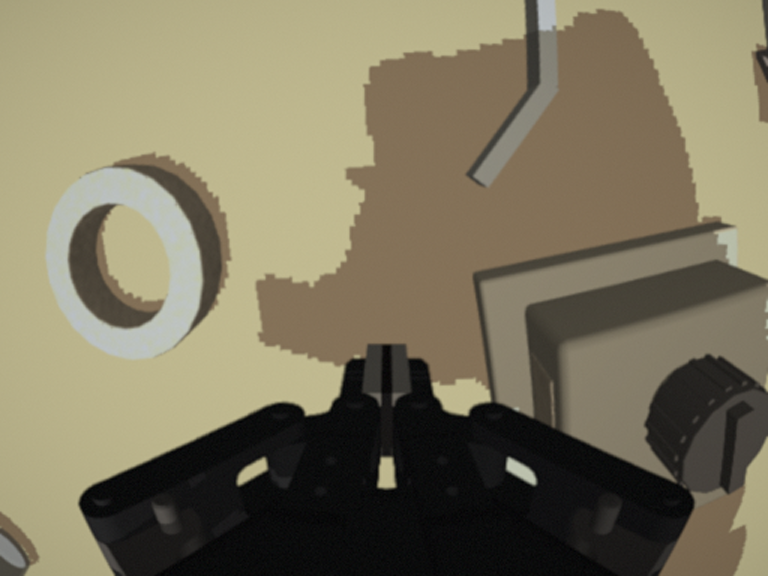

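send_rows:
  series:
    - [[0.002,0,0.01,0,0],[0.002,0,0.019,0,0],[0.002,-0.01,0.019,0,0],[0.002,-0.02,0.019,0,0],[0.002,-0.026,0.019,0,0],[0.002,-0.029,0.019,0,0],[0.002,-0.032,0.019,0,0],[0.002,-0.034,0.019,0,0],[0.002,-0.036,0.019,0,0],[0.002,-0.038,0.019,0,0],[0.002,-0.04,0.019,0,0],[0.001,-0.042,0.019,0,0],[0.001,-0.044,0.019,0,0],[0.001,-0.046,0.019,0,0],[0.001,-0.048,0.019,0,0],[0.001,-0.048,0.019,0,0]]

```text
time_s: 4.13
ee_pos: [0.4849, 0.0364, 0.0263]
tool_rot: [[0.998, -0.06, -0.0], [-0.06, -0.998, -0.0], [-0.0, 0.0, -1.0]]
wrist_force: [-0.2, 0.7, -0.4]
width: 0.0005
```

```bash
python3 - <<'E'
from h import *
s=robot.sense();print(s['time_s'],s['ee_pos'],s['wrist_force'])
w=eyes.read_camera('wrist')[:,:,::-1];d=eyes.read_camera('side')[:,:,::-1]
a=cv2.resize(w,(400,300));b=cv2.resize(d[80:260,150:390],(400,300),interpolation=cv2.INTER_CUBIC)
cv2.imwrite('pics/w3.png',np.hstack([a,b]))
E
```

```text
4.1333 [0.4849 0.0364 0.0263] [-0.17    0.7252 -0.4211]
```

View pics/w3.png

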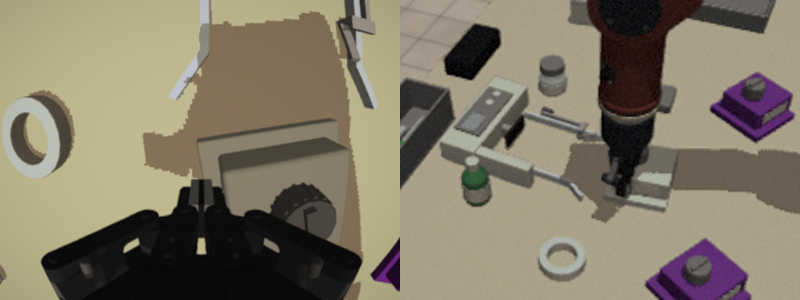

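send_rows:
  series:
    - [[0,-0.002,0,0,0],[0,-0.004,0,0,0],[0,-0.006,0,0,0],[0,-0.008,0,0,0],[-0.001,-0.01,0,0,0],[-0.001,-0.01,0,0,0]]

```text
time_s: 4.73
ee_pos: [0.4839, 0.0265, 0.0263]
tool_rot: [[0.998, -0.06, 0.0], [-0.06, -0.998, -0.0], [0.0, 0.0, -1.0]]
wrist_force: [0.9, 1.0, -1.1]
width: -0.0001
```

```bash
python3 - <<'E'
from h import *
s=robot.sense();print(s['time_s'],s['ee_pos'],s['wrist_force'])
w=eyes.read_camera('wrist')[:,:,::-1]
cv2.imwrite('pics/w4.png',cv2.resize(w,None,fx=1.5,fy=1.5,interpolation=cv2.INTER_CUBIC))
E
```

```text
4.7333 [0.4839 0.0265 0.0263] [ 0.9415  0.9636 -1.1371]
```

View pics/w4.png

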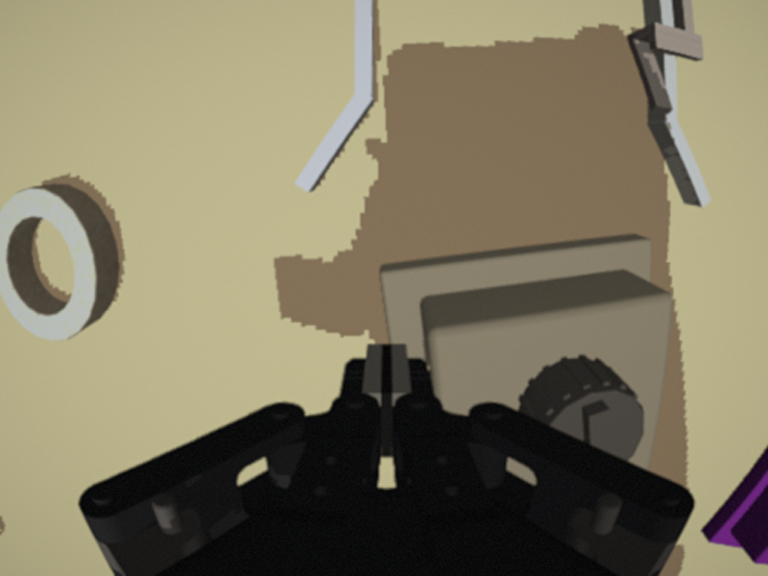

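The cassette is turning clockwise. Flange front corners are now at (381,268) and (648,236), body-top corners at (428,330) and (670,293).

```bash
cat >> h.py <<'E'
BAY=(-0.063,np.array([660.,-36.]))
def fit(B,W):
    B=np.array(B,float)[:,:2];W=np.array(W,float);b=B.mean(0);w=W.mean(0)
    H=(B-b).T@(W-w);a=np.arctan2(H[0,1]-H[1,0],H[0,0]+H[1,1])
    Rm=np.array([[np.cos(a),-np.sin(a)],[np.sin(a),np.cos(a)]]);t=w-Rm@b
    return a,t,W-(B@Rm.T+t)
def wfit(d,k=1.5):
    c=eyes.get_calibration('wrist')
    return fit(list(d),[onz(c,True,(p[0]+.5)/k-.5,(p[1]+.5)/k-.5,b[2]/1e3)[:2]*1e3 for b,p in d.items()])
def inbay(a,t):
    A,T=BAY;R=np.array([[np.cos(A),-np.sin(A)],[np.sin(A),np.cos(A)]]);return a-A,R.T@(t-T)
E
python3 - <<'E'
from h import *
a,t,r=wfit({(50,55,14):(381,268),(50,-55,14):(650,237),(40,42,50):(428,329),(40,-42,50):(670,293)})
print(a,t,r,inbay(a,t))
a,t,r=wfit({(-86,57,14):(371,97),(-118,77,14):(312,192),(-118,-77,14):(697,207)})
print('bay',a,t,r)
E
```

```text
0.06797280635754177 [470.9433 -30.7299] [[ 0.4809 -1.7047]
 [ 0.2695  0.7443]
 [-0.4027 -1.3148]
 [-0.3477  2.2753]] (np.float64(0.13097280635754177), array([-189.0134,   -6.6431]))
bay -0.062272845274846375 [659.734  -36.4022] [[ 0.4258 -0.3019]
 [-0.4234  0.3318]
 [-0.0024 -0.0299]]
```

send_rows:
  series:
    - [[0,0.015,0,0,0],[0,0.03,0.01,0,0],[0,0.03,0.045,0,0],[0,0.03,0.08,0,0.2],[0,0.03,0.115,0,0.55],[-0.02,0.02,0.14,0,0.55],[-0.045,0,0.145,0,0.55],[-0.066,-0.02,0.145,0,0.55],[-0.08,-0.04,0.14,0,0.55],[-0.086,-0.053,0.12,0,0.55],[-0.086,-0.053,0.09,0,0.55],[-0.086,-0.053,0.07,0,0.55],[-0.086,-0.053,0.07,0,0.55]]

```text
time_s: 5.87
ee_pos: [0.395, -0.0266, 0.0931]
tool_rot: [[0.998, -0.06, -0.006], [-0.06, -0.998, -0.001], [-0.006, 0.001, -1.0]]
wrist_force: [-0.8, 0.6, -0.1]
width: 0.0469
```

```bash
python3 - <<'E'
from h import *
s=robot.sense();print(s['time_s'],s['ee_pos'],s['joint_positions'],s['wrist_force'],s['width'])
w=eyes.read_camera('wrist')[:,:,::-1]
cv2.imwrite('pics/w5.png',cv2.resize(w,None,fx=1.5,fy=1.5,interpolation=cv2.INTER_CUBIC))
E
```

```text
5.8667 [ 0.395  -0.0266  0.0931] [-0.1162 -0.0537  0.069   2.208   0.0047  0.993  -1.6808] [-0.8325  0.6338 -0.0783] 0.04691132250679896
```

View pics/w5.png

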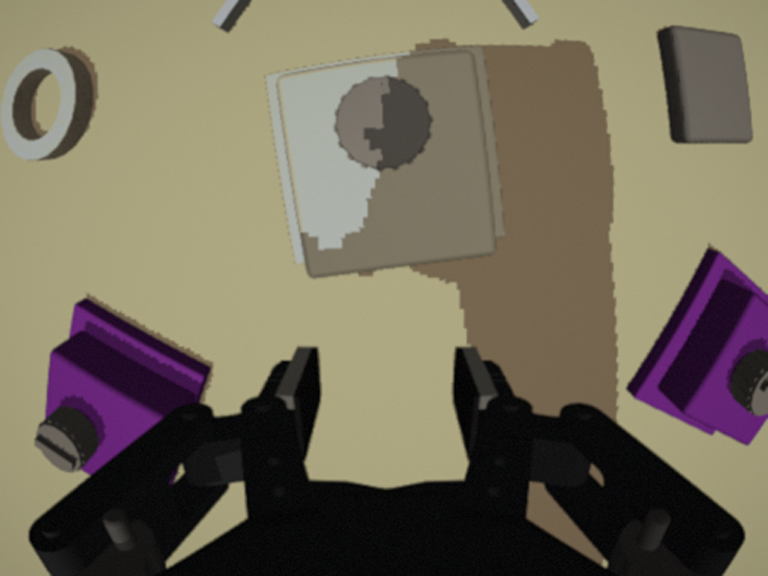

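```bash
python3 - <<'E'
from h import *
a,t,r=wfit({(50,55,14):(266,76),(50,-55,14):(482,46),(40,42,50):(278,78),(40,-42,50):(474,52),(-50,-42,50):(495,250),(-50,42,50):(312,277),(10,0,76.5):(383,124)})
print(a,t,r,inbay(a,t))
c=eyes.get_calibration('wrist')
P=lambda p,z:onz(c,True,(p[0]+.5)/1.5-.5,(p[1]+.5)/1.5-.5,z)
print('purple cap L',P((62,445),.0765),'purple cap R',P((768,385),.0765),'body L corner',P((160,480),.05),P((205,385),.05), P((212,367),.014),P((628,388),.014))
E
```

```text
0.07991912262750815 [471.4571 -32.1727] [[-0.3466 -0.3244]
 [-0.5432  0.3895]
 [-0.8608 -1.0169]
 [-1.5072  0.1852]
 [ 2.2182  1.6797]
 [ 1.4761 -1.4329]
 [-0.4364  0.5198]] (np.float64(0.14291912262750817), array([-188.4098,   -8.0507]))
purple cap L [0.3397 0.159  0.0765] purple cap R [ 0.3501 -0.2417  0.0765] body L corner [0.2996 0.1165 0.05  ] [0.3671 0.0668 0.05  ] [0.3598 0.0781 0.014 ] [ 0.3263 -0.1777  0.014 ]
```

send_rows:
  series:
    - [[0,0,-0.02,0,0.55],[0,0,-0.04,0,0.55],[0,0,-0.06,0,0.55],[0,0,-0.073,0,0.55],[0,0,-0.079,0,0.55],[0,0,-0.079,0,0.55],[0,0,-0.079,0,0.55]]

```text
time_s: 6.5
ee_pos: [0.3988, -0.0259, 0.0183]
tool_rot: [[0.998, -0.059, 0.001], [-0.059, -0.998, 0.0], [0.001, -0.0, -1.0]]
wrist_force: [-0.2, 0.1, -0.5]
width: 0.047
```

```bash
python3 - <<'E'
from h import *
s=robot.sense();print(s['time_s'],s['ee_pos'],s['tool_rot'],s['joint_positions'],s['wrist_force'],s['width'])
w=eyes.read_camera('wrist')[:,:,::-1]
cv2.imwrite('pics/w6.png',cv2.resize(w,None,fx=1.5,fy=1.5,interpolation=cv2.INTER_CUBIC))
E
```

```text
6.5 [ 0.3988 -0.0259  0.0183] [[ 0.9983 -0.059   0.0009]
 [-0.059  -0.9983  0.    ]
 [ 0.0009 -0.0001 -1.    ]] [-0.1163  0.0737  0.0719  2.2709 -0.0074  0.7962 -1.6693] [-0.2143  0.1118 -0.4919] 0.046979530738314484
```

View pics/w6.png

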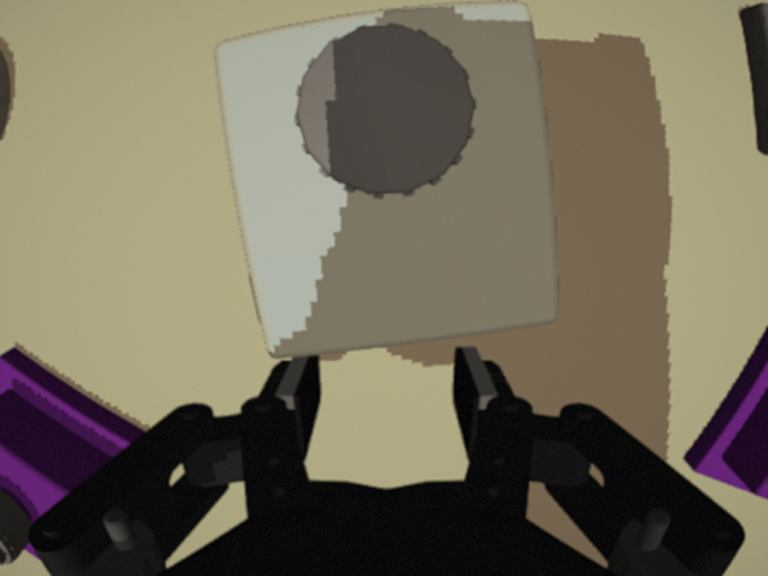

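send_rows:
  series:
    - [[0.005,0,0,0,0.55],[0.008,-0.001,0,0,0.55],[0.011,-0.001,0,0,0.55],[0.014,-0.001,0,0,0.55],[0.017,-0.001,0,0,0.55],[0.02,-0.001,0,0,0.55],[0.023,-0.001,0,0,0.55],[0.026,-0.002,0,0,0.55],[0.029,-0.002,0,0,0.55],[0.032,-0.002,0,0,0.55],[0.035,-0.002,0,0,0.55],[0.035,-0.002,0,0,0.55]]

```text
time_s: 7.55
ee_pos: [0.4338, -0.0282, 0.0173]
tool_rot: [[0.998, -0.059, 0.001], [-0.059, -0.998, -0.0], [0.001, 0.0, -1.0]]
wrist_force: [-0.3, -0.1, -0.3]
width: 0.0469
```

```bash
cat > look.py <<'E'
from h import *
import sys
s=robot.sense();print(s['time_s'],s['ee_pos'],s['wrist_force'],s['width'])
n=sys.argv[1]
w=eyes.read_camera('wrist')[:,:,::-1]
cv2.imwrite(f'pics/{n}_w.png',cv2.resize(w,None,fx=1.5,fy=1.5,interpolation=cv2.INTER_CUBIC))
a=eyes.read_camera('scene')[:,:,::-1];b=eyes.read_camera('side')[:,:,::-1]
cv2.imwrite(f'pics/{n}_s.png',np.hstack([cv2.resize(a[120:260,100:290],(400,295),interpolation=cv2.INTER_CUBIC),cv2.resize(b[100:240,160:350],(400,295),interpolation=cv2.INTER_CUBIC)]))
E
python3 look.py a1
```

```text
7.55 [ 0.4338 -0.0282  0.0173] [-0.2521 -0.06   -0.2858] 0.046946555291631664
```

View pics/a1_w.png

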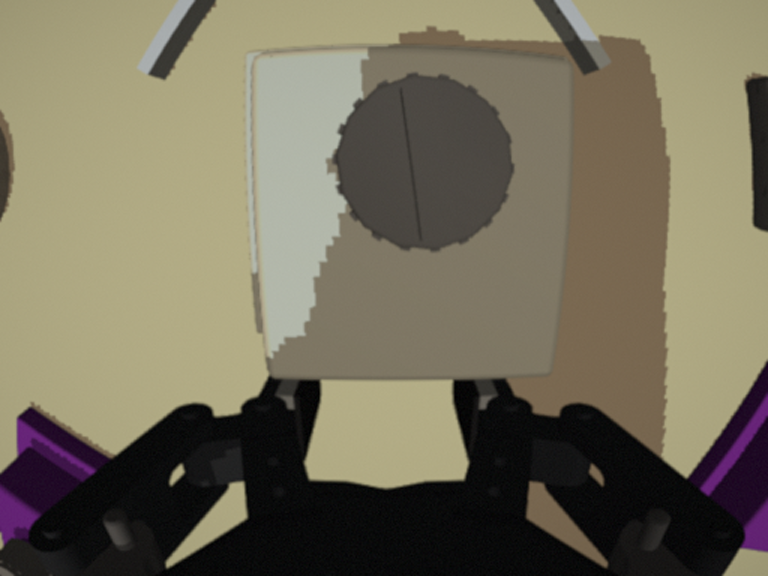

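View pics/a1_s.png

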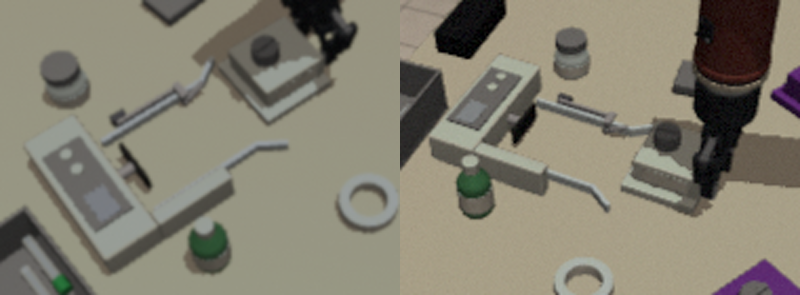

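Both fingers now sit on the rear face at (292,380) and (485,380), and the cassette is square to the tool. The flare tips are at (150,75) and (597,68). Next I'll measure the lateral offset.

```bash
python3 - <<'E'
from h import *
a,t,r=wfit({(40,42,50):(255,54),(40,-42,50):(570,60),(-50,-42,50):(551,374),(-50,42,50):(270,378),(10,0,76.5):(425,161)})
print(a,t,r,inbay(a,t))
a,t,r=wfit({(-118,77,14):(158,76),(-118,-77,14):(588,73)})
print(a,t,r)
E
```

```text
-0.05606170369261134 [494.5253 -39.5626] [[-1.469  -2.0609]
 [-1.3954  2.0927]
 [ 1.7507  1.5901]
 [ 1.213  -1.6848]
 [-0.0993  0.0628]] (np.float64(0.00693829630738866), array([-164.9221,  -13.9735]))
-0.06278048762265571 [657.5287 -36.9984] [[-0.1387 -2.2064]
 [ 0.1387  2.2064]]
```

The cassette sits 14 mm right of the lane axis, so I'll nudge it left from the right side at its middle.

send_rows:
  series:
    - [[-0.006,0,0,0,0.55],[-0.012,0,0.01,0,0.55],[-0.012,0,0.045,0,0.55],[-0.012,0,0.085,0,0.3],[-0.012,-0.01,0.115,0,0],[0.005,-0.03,0.12,0,0],[0.025,-0.05,0.12,0,0],[0.045,-0.07,0.12,0,0],[0.053,-0.079,0.11,0,0],[0.053,-0.079,0.08,0,0],[0.053,-0.079,0.05,0,0],[0.053,-0.079,0.025,0,0],[0.053,-0.079,0.011,0,0],[0.053,-0.079,0.01,0,0],[0.053,-0.079,0.01,0,0]]

```text
time_s: 8.95
ee_pos: [0.4852, -0.107, 0.027]
tool_rot: [[0.998, -0.059, -0.001], [-0.059, -0.998, 0.0], [-0.001, 0.0, -1.0]]
wrist_force: [-0.1, 0.3, 0.6]
width: 0.0
```

```bash
python3 look.py a2
```

```text
8.95 [ 0.4852 -0.107   0.027 ] [-0.0696  0.3213  0.598 ] 4.6285961508887674e-05
```

View pics/a2_w.png

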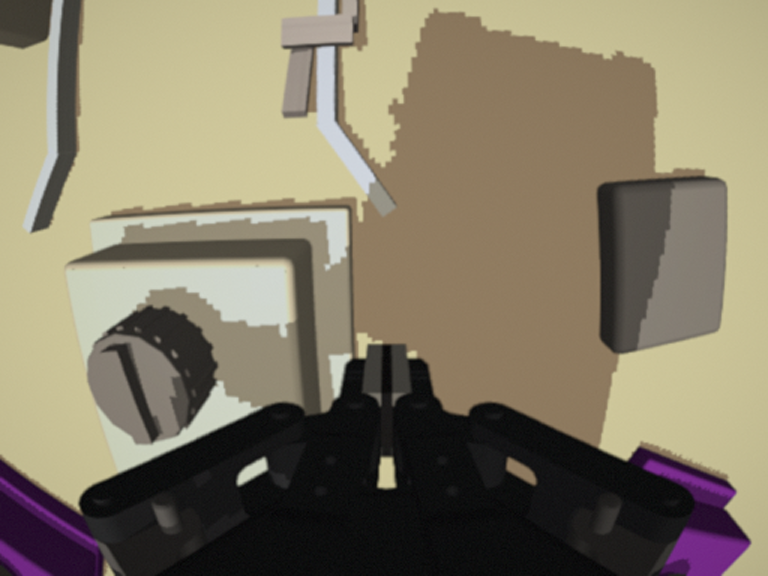

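send_rows:
  series:
    - [[0,0.005,0,0,0],[0,0.009,0,0,0],[0,0.011,0,0,0],[0,0.013,0,0,0],[0.001,0.015,0,0,0],[0.001,0.017,0,0,0],[0.001,0.019,0,0,0],[0.001,0.021,0,0,0],[0.001,0.023,0,0,0],[0.001,0.025,0,0,0],[0.001,0.025,0,0,0]]

```text
time_s: 10.02
ee_pos: [0.487, -0.0815, 0.0273]
tool_rot: [[0.998, -0.059, -0.0], [-0.059, -0.998, 0.0], [-0.0, -0.0, -1.0]]
wrist_force: [-0.1, -2.3, 0.9]
width: -0.0
```

```bash
python3 look.py a3
```

```text
10.0167 [ 0.487  -0.0815  0.0273] [-0.0525 -2.2945  0.9292] -4.880421841835967e-05
```

View pics/a3_w.png

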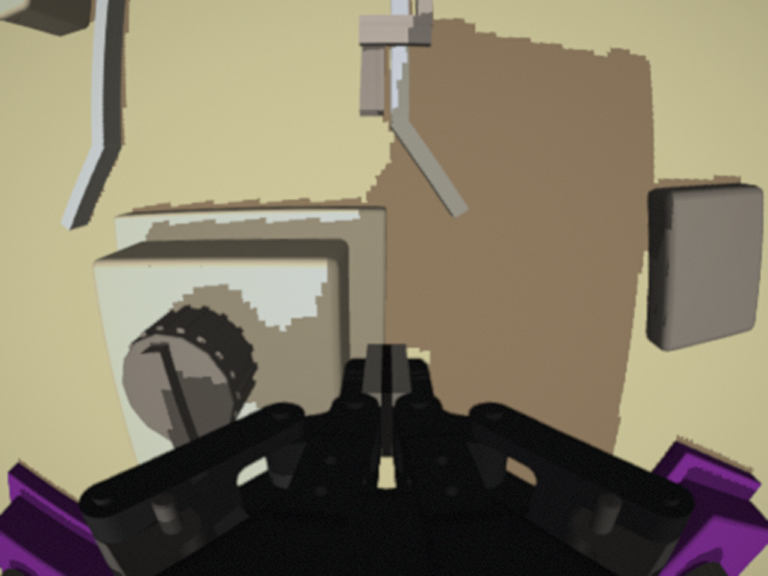

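```bash
python3 - <<'E'
from h import *
a,t,r=wfit({(40,42,50):(95,262),(40,-42,50):(336,260),(50,-55,14):(386,208),(50,55,14):(117,217)})
print(a,t,r,inbay(a,t))
a,t,r=wfit({(-118,77,14):(85,226),(-118,-77,14):(457,215),(-86,-57,14):(391,124),(-86,57,14):(109,145)})
print(a,t,r)
E
```

```text
-0.06393012686272502 [495.0661 -28.5778] [[-0.1959 -2.1524]
 [-0.1614  2.1757]
 [ 0.3652  1.4555]
 [-0.0079 -1.4787]] (np.float64(-0.0009301268627250198), array([-165.074 ,   -2.9765]))
-0.05256181771377848 [660.254  -39.7458] [[ 0.3829 -3.8878]
 [-0.2775  0.3927]
 [-0.3415  3.5067]
 [ 0.236  -0.0116]]
```

send_rows:
  series:
    - [[0,-0.01,0,0,0],[0,-0.015,0.015,0,0],[0,-0.015,0.05,0,0],[0,-0.015,0.085,0,0],[-0.01,-0.01,0.11,0,0.2],[-0.03,0.01,0.12,0,0.47],[-0.05,0.03,0.12,0,0.47],[-0.065,0.05,0.11,0,0.47],[-0.066,0.058,0.08,0,0.47],[-0.066,0.058,0.05,0,0.47],[-0.066,0.058,0.02,0,0.47],[-0.066,0.058,-0.003,0,0.47],[-0.065,0.058,-0.01,0,0.47],[-0.065,0.058,-0.01,0,0.47]]

```text
time_s: 11.33
ee_pos: [0.4205, -0.0243, 0.0158]
tool_rot: [[0.998, -0.059, -0.004], [-0.059, -0.998, -0.0], [-0.004, 0.0, -1.0]]
wrist_force: [-0.5, -0.3, 0.4]
width: 0.04
```

```bash
python3 look.py a4
```

```text
11.3333 [ 0.4205 -0.0243  0.0158] [-0.4762 -0.3013  0.4493] 0.04001901182267421
```

View pics/a4_w.png

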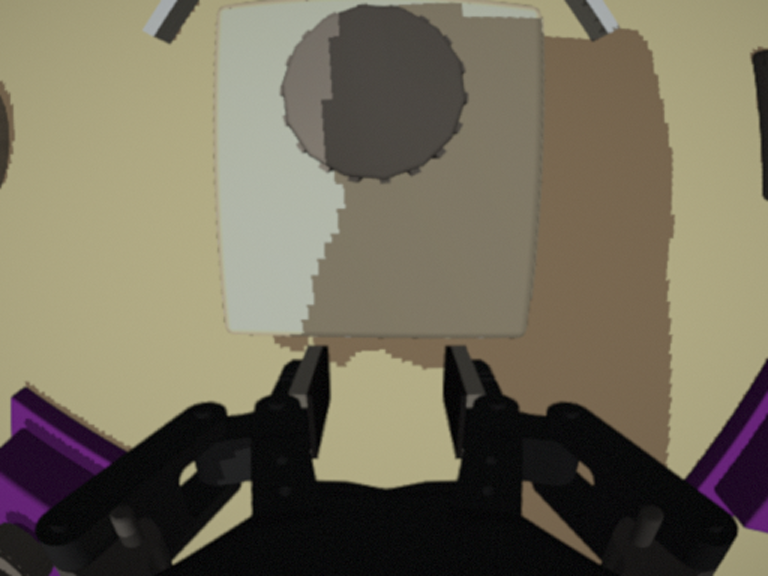

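send_rows:
  series:
    - [[0.005,0,0,0,0.47],[0.01,0,0,0,0.47],[0.014,-0.001,0,0,0.47],[0.018,-0.001,0,0,0.47],[0.023,-0.001,0,0,0.47],[0.028,-0.001,0,0,0.47],[0.033,-0.001,0,0,0.47],[0.038,-0.001,0,0,0.47],[0.043,-0.002,0,0,0.47],[0.048,-0.002,0,0,0.47],[0.053,-0.002,0,0,0.47],[0.058,-0.002,0,0,0.47],[0.063,-0.003,0,0,0.47],[0.068,-0.003,0,0,0.47],[0.073,-0.003,0,0,0.47],[0.078,-0.003,0,0,0.47],[0.083,-0.004,0,0,0.47],[0.088,-0.004,0,0,0.47],[0.092,-0.005,0,0,0.47],[0.095,-0.005,0,0,0.47]]

```text
time_s: 13.15
ee_pos: [0.5176, -0.0291, 0.0172]
tool_rot: [[0.998, -0.059, 0.0], [-0.059, -0.998, -0.0], [0.0, 0.0, -1.0]]
wrist_force: [-3.9, -0.3, 2.3]
width: 0.0401
```

```bash
python3 look.py a5
```

```text
13.15 [ 0.5176 -0.0291  0.0172] [-3.8981 -0.2996  2.2695] 0.0401417181039208
```

View pics/a5_w.png

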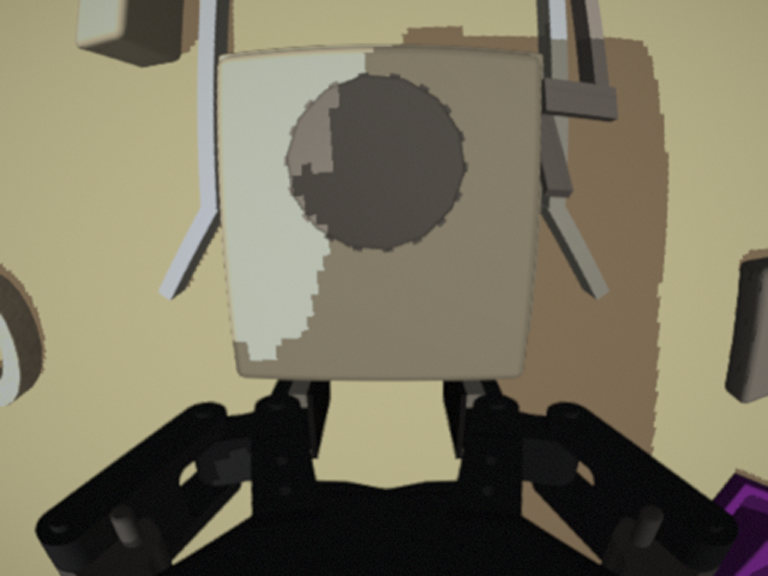

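View pics/a5_s.png

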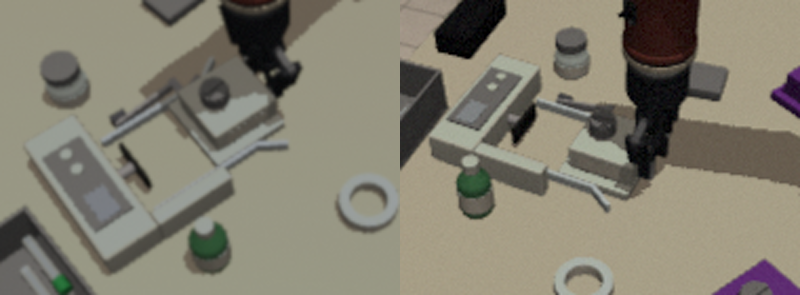

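The cassette is in the lane with its front edge under the catch, whose bridge is at (580,98). I'll calibrate the TCP-to-cassette offset here.

```bash
python3 - <<'E'
from h import *
a,t,r=wfit({(40,42,50):(218,56),(40,-42,50):(541,58),(-50,-42,50):(524,374),(-50,42,50):(238,374),(10,0,76.5):(378,161)})
print(a,t,r,inbay(a,t))
s=robot.sense();print(inbay(0,s['ee_pos'][:2]*1e3))
E
```

```text
-0.060516453757476996 [579.5518 -31.6091] [[-1.2147 -0.8109]
 [-2.0045  1.439 ]
 [ 2.0168  0.8267]
 [ 1.6454 -1.3111]
 [-0.443  -0.1436]] (np.float64(0.002483546242523005), array([-80.565 ,  -0.6827]))
(0.063, array([-142.394 ,   -2.0512]))
```

send_rows:
  series:
    - [[0.004,0,0,0,0.47],[0.008,0,0,0,0.47],[0.012,-0.001,0,0,0.47],[0.016,-0.001,0,0,0.47],[0.02,-0.001,0,0,0.47],[0.024,-0.001,0,0,0.47],[0.028,-0.002,0,0,0.47],[0.032,-0.002,0,0,0.47],[0.036,-0.002,0,0,0.47],[0.04,-0.002,0,0,0.47],[0.044,-0.003,0,0,0.47],[0.048,-0.003,0,0,0.47],[0.052,-0.003,0,0,0.47],[0.056,-0.004,0,0,0.47],[0.06,-0.004,0,0,0.47],[0.06,-0.004,0,0,0.47]]

```text
time_s: 14.63
ee_pos: [0.5782, -0.0331, 0.0174]
tool_rot: [[0.998, -0.059, 0.001], [-0.059, -0.998, -0.0], [0.001, 0.0, -1.0]]
wrist_force: [-1.0, -0.8, -0.2]
width: 0.0401
```

```bash
python3 look.py a6;python3 - <<'E'
from h import *
s=robot.sense();print(inbay(0,s['ee_pos'][:2]*1e3))
E
```

```text
14.6333 [ 0.5782 -0.0331  0.0174] [-1.0391 -0.7623 -0.24  ] 0.040055079638152365
(0.063, array([-82.4011,  -2.2557]))
```

View pics/a6_w.png

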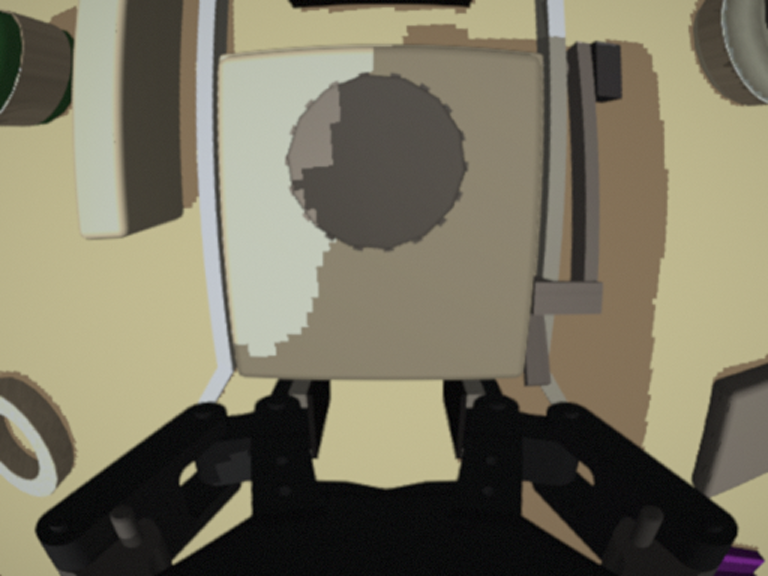

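View pics/a6_s.png

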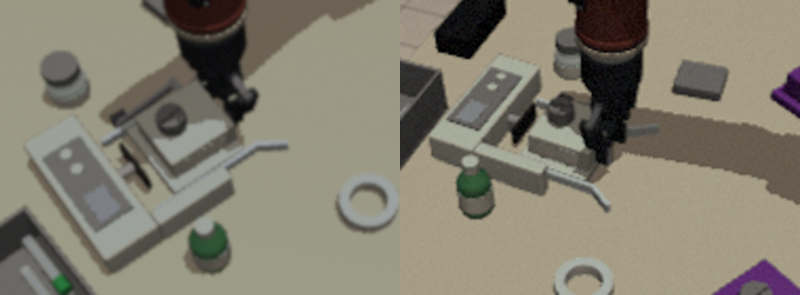

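send_rows:
  series:
    - [[0.002,0,0,0,0.47],[0.004,0,0,0,0.47],[0.006,0,0,0,0.47],[0.008,-0.001,0,0,0.47],[0.01,-0.001,0,0,0.47],[0.012,-0.001,0,0,0.47],[0.014,-0.001,0,0,0.47],[0.015,-0.001,0,0,0.47],[0.016,-0.001,0,0,0.47],[0.017,-0.001,0,0,0.47],[0.018,-0.001,0,0,0.47],[0.019,-0.001,0,0,0.47],[0.02,-0.001,0,0,0.47],[0.021,-0.001,0,0,0.47],[0.022,-0.001,0,0,0.47],[0.023,-0.001,0,0,0.47],[0.0235,-0.001,0,0,0.47],[0.024,-0.001,0,0,0.47],[0.0245,-0.001,0,0,0.47],[0.0245,-0.001,0,0,0.47]]

```text
time_s: 16.45
ee_pos: [0.5995, -0.0343, 0.0171]
tool_rot: [[0.998, -0.06, -0.004], [-0.06, -0.998, -0.0], [-0.004, 0.0, -1.0]]
wrist_force: [-13.0, -0.2, 10.0]
width: 0.0399
```

```bash
python3 look.py a7;python3 - <<'E'
from h import *
s=robot.sense();print(inbay(0,s['ee_pos'][:2]*1e3))
E
```

```text
16.45 [ 0.5995 -0.0343  0.0171] [-12.9801  -0.1784   9.9772] 0.03986915678343991
(0.063, array([-60.4931,  -2.1534]))
```

View pics/a7_w.png

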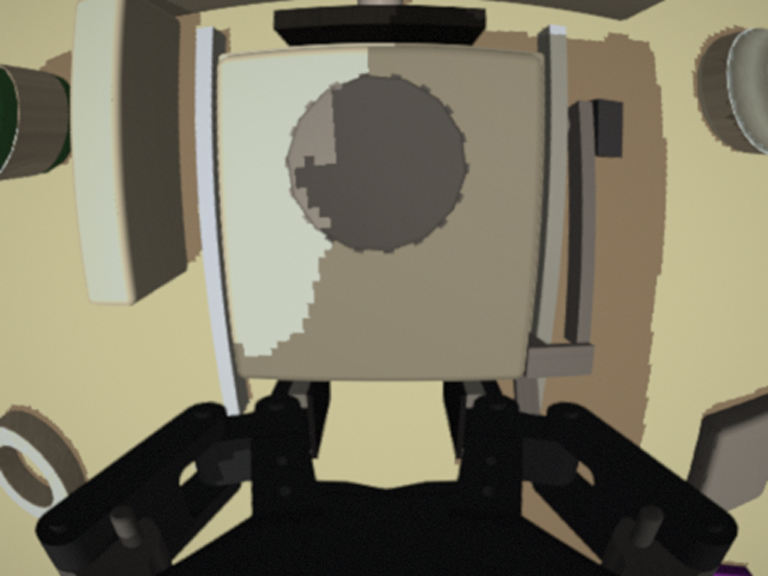

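View pics/a7_s.png

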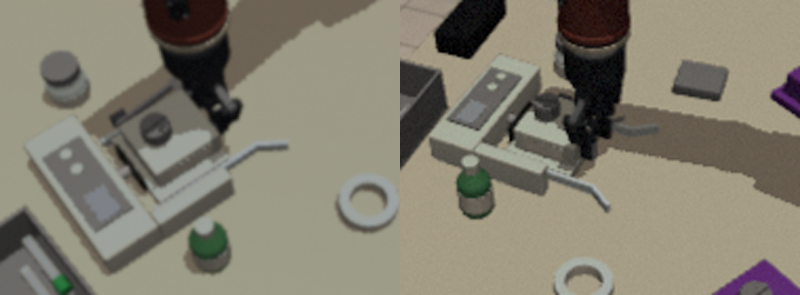

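```bash
python3 - <<'E'
import cv2,numpy as np
from h import *
a=cv2.imread('pics/a6_w.png')[240:440,440:640];b=cv2.imread('pics/a7_w.png')[240:440,440:640]
cv2.imwrite('pics/cmp.png',cv2.resize(np.hstack([a,b]),None,fx=2,fy=2,interpolation=cv2.INTER_CUBIC))
w,t,r=wfit({(40,42,50):(218,56),(40,-42,50):(541,58),(-50,-42,50):(524,374),(-50,42,50):(238,374),(10,0,76.5):(378,161)})
print(inbay(w,t))
E
```

```text
(np.float64(0.0021018125658636908), array([ 1.5002, -0.8265]))
```

View pics/cmp.png

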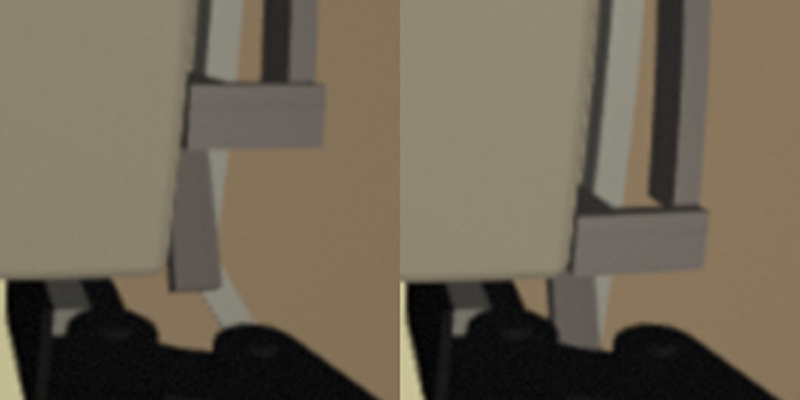

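The catch is still riding: its bridge looks as large as before. The open gripper's right knuckle at (560,405) comes very near the catch's tail at (530,395). I'll back off, shut the fingers so they stay within about 40 mm of the axis, and finish the push that way.

send_rows:
  series:
    - [[-0.004,0,0,0,0.47],[-0.008,0,0,0,0.47],[-0.014,0.001,0,0,0.47],[-0.022,0.001,0,0,0.47],[-0.03,0.002,0,0,0.3],[-0.035,0.002,0,0,0],[-0.035,0.003,0,0,0],[-0.035,0.003,0,0,0],[-0.035,0.003,0,0,0],[-0.035,0.003,0,0,0]]

```text
time_s: 17.43
ee_pos: [0.5669, -0.031, 0.0174]
tool_rot: [[0.998, -0.059, 0.0], [-0.059, -0.998, 0.0], [0.0, -0.0, -1.0]]
wrist_force: [0.8, -0.4, 0.4]
width: -0.0003
```

```bash
python3 look.py a8;python3 - <<'E'
from h import *
s=robot.sense();print(inbay(0,s['ee_pos'][:2]*1e3))
E
```

```text
17.4333 [ 0.5669 -0.031   0.0174] [ 0.7557 -0.3705  0.3797] -0.00028667677477260114
(0.063, array([-93.4499,  -0.9706]))
```

View pics/a8_w.png

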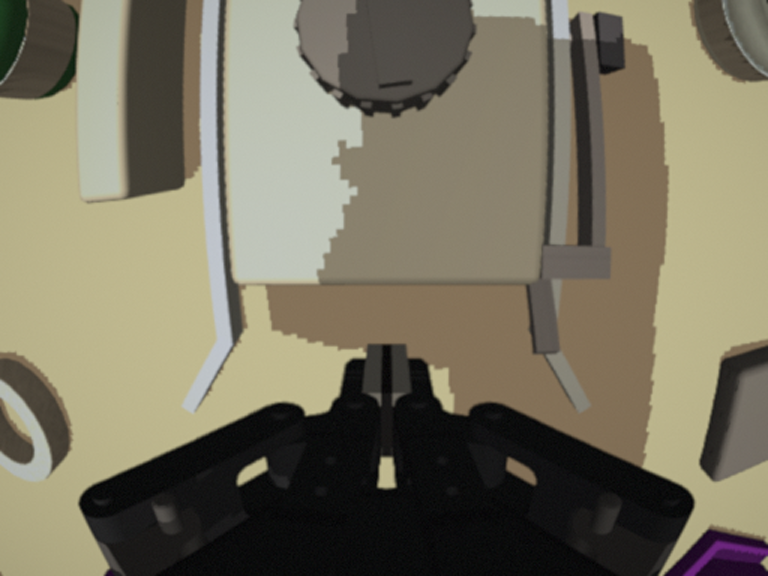

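```bash
python3 - <<'E'
from h import *
w,t,r=wfit({(-50,-42,50):(541,282),(-50,42,50):(234,284)})
print(inbay(w,t),r)
c=eyes.get_calibration('wrist')
P=lambda p,z:onz(c,True,(p[0]+.5)/1.5-.5,(p[1]+.5)/1.5-.5,z/1e3)[:2]*1e3
for z in (14,20,25,30,36): print(z,'tail end R',inbay(0,P((558,352),z))[1],'bridge rear R',inbay(0,P((610,278),z))[1],'bridge rear L',inbay(0,P((541,278),z))[1])
w=cv2.imread('pics/a8_w.png')[200:440,440:680]
cv2.imwrite('pics/c8.png',cv2.resize(w,None,fx=2.5,fy=2.5,interpolation=cv2.INTER_CUBIC))
E
```

```text
(np.float64(0.010427456118426923), array([-2.6656, -1.1598])) [[ 0.063   1.1963]
 [-0.063  -1.1963]]
14 tail end R [-89.4789 -66.3065] bridge rear R [-60.4043 -84.0103] bridge rear L [-60.6841 -55.8728]
20 tail end R [-86.7015 -63.6262] bridge rear R [-58.8247 -80.6006] bridge rear L [-59.093  -53.6223]
25 tail end R [-84.387  -61.3926] bridge rear R [-57.5084 -77.7593] bridge rear L [-57.7671 -51.747 ]
30 tail end R [-82.0725 -59.159 ] bridge rear R [-56.1921 -74.9179] bridge rear L [-56.4411 -49.8716]
36 tail end R [-79.2951 -56.4788] bridge rear R [-54.6125 -71.5082] bridge rear L [-54.85   -47.6212]
```

View pics/a8_s.png

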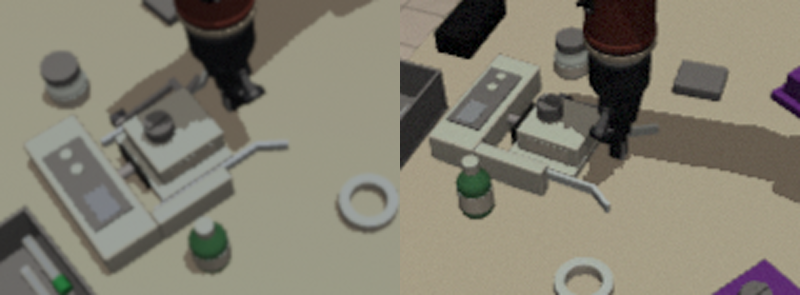

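View pics/c8.png

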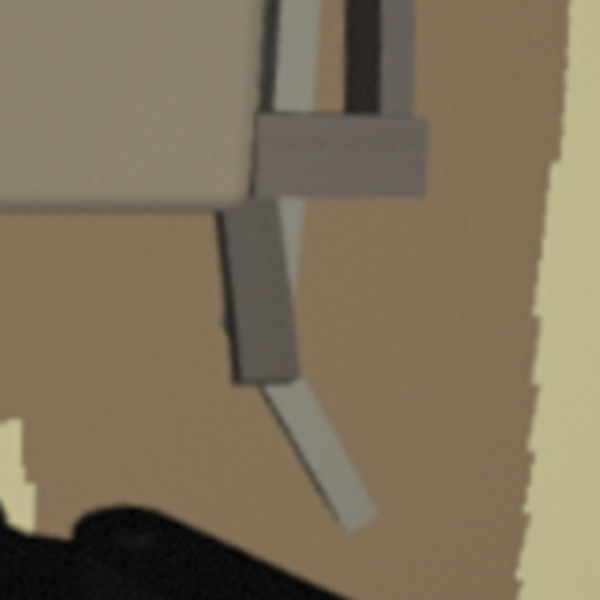

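send_rows:
  series:
    - [[0.005,0,0,0,0],[0.01,-0.001,0,0,0],[0.015,-0.001,0,0,0],[0.02,-0.001,0,0,0],[0.023,-0.001,0,0,0],[0.025,-0.002,0,0,0],[0.027,-0.002,0,0,0],[0.028,-0.002,0,0,0],[0.029,-0.002,0,0,0],[0.03,-0.002,0,0,0],[0.031,-0.002,0,0,0],[0.032,-0.002,0,0,0],[0.033,-0.002,0,0,0],[0.034,-0.002,0,0,0],[0.035,-0.002,0,0,0],[0.035,-0.002,0,0,0]]

```text
time_s: 18.92
ee_pos: [0.5988, -0.0331, 0.017]
tool_rot: [[0.998, -0.059, -0.005], [-0.059, -0.998, 0.0], [-0.005, 0.0, -1.0]]
wrist_force: [-12.3, -0.3, 8.7]
width: -0.0001
```

```bash
python3 look.py a9;python3 - <<'E'
from h import *
s=robot.sense();print(inbay(0,s['ee_pos'][:2]*1e3))
E
```

```text
18.9167 [ 0.5988 -0.0331  0.017 ] [-12.2706  -0.2866   8.706 ] -9.97434091874493e-05
(0.063, array([-61.2584,  -0.9462]))
```

View pics/a9_w.png

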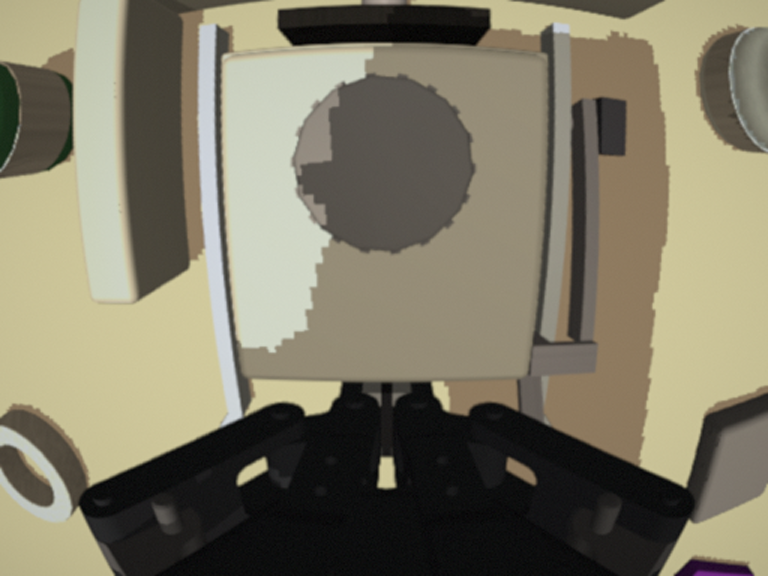

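send_rows:
  series:
    - [[0.0005,0,0.0005,0,0],[0.001,0,0.0005,0,0],[0.0015,0,0.001,0,0],[0.002,0,0.001,0,0],[0.0025,0,0.001,0,0],[0.003,0,0.001,0,0],[0.003,0,0.001,0,0]]

```text
time_s: 19.65
ee_pos: [0.6017, -0.0332, 0.0172]
tool_rot: [[0.998, -0.059, -0.006], [-0.059, -0.998, -0.0], [-0.006, 0.0, -1.0]]
wrist_force: [-8.1, -0.8, 1.4]
width: -0.0004
```

```bash
python3 look.py b1;python3 - <<'E'
from h import *
s=robot.sense();print(inbay(0,s['ee_pos'][:2]*1e3))
a=cv2.imread('pics/a9_w.png')[240:440,440:640];b=cv2.imread('pics/b1_w.png')[240:440,440:640]
cv2.imwrite('pics/cmp2.png',cv2.resize(np.hstack([a,b]),None,fx=2,fy=2,interpolation=cv2.INTER_CUBIC))
E
```

```text
19.65 [ 0.6017 -0.0332  0.0172] [-8.0767 -0.7504  1.4477] -0.0003961013447203364
(0.063, array([-58.3894,  -0.9073]))
```

View pics/cmp2.png

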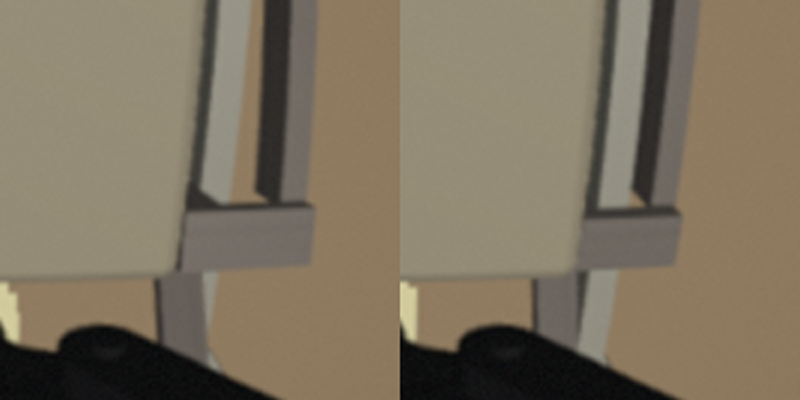

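The catch has dropped: its bridge and tail shifted and look smaller, and the force fell. I'll release gently and check that it holds.

send_rows:
  series:
    - [[-0.001,0,0,0,0],[-0.002,0,0,0,0],[-0.003,0,0,0,0],[-0.004,0,0,0,0],[-0.006,0,0,0,0],[-0.009,0,0,0,0],[-0.014,0.001,0,0,0],[-0.024,0.001,0,0,0],[-0.034,0.002,0,0,0],[-0.036,0.002,0.02,0,0],[-0.036,0.002,0.05,0,0.3],[-0.036,0.002,0.085,0,0.6],[-0.036,0.002,0.12,0,0.75],[-0.036,0.002,0.14,0,0.75],[-0.02,0.001,0.14,0,0.75],[-0.02,0.001,0.14,0,0.75]]

```text
time_s: 21.13
ee_pos: [0.5862, -0.0319, 0.1604]
tool_rot: [[0.998, -0.059, 0.005], [-0.059, -0.998, 0.0], [0.005, -0.001, -1.0]]
wrist_force: [-0.4, -0.1, -0.5]
width: 0.0641
```

```bash
python3 look.py b2;python3 - <<'E'
from h import *
s=robot.sense();print(inbay(0,s['ee_pos'][:2]*1e3))
E
```

```text
21.1333 [ 0.5862 -0.0319  0.1604] [-0.3895 -0.0668 -0.5204] 0.06409746666212779
(0.063, array([-76.9142,  -0.8143]))
```

View pics/b2_w.png

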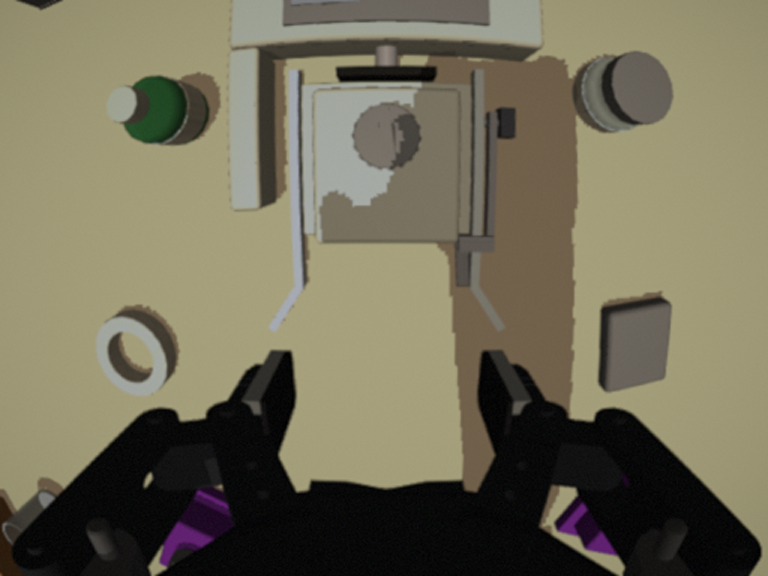

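View pics/b2_s.png

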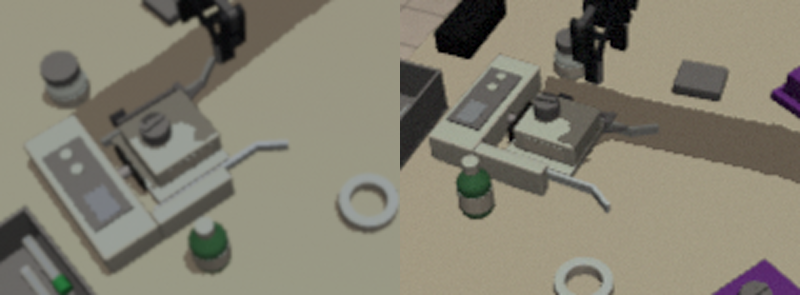

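The cassette stays held, its rear edge at the catch bridge (475,242) and the plunger pressed at (386,73). Now I'll measure the cap axis and top height from this view plus the fixed cameras.

```bash
python3 - <<'E'
from h import *
w,t,r=wfit({(40,42,50):(315,90),(40,-42,50):(460,88),(-50,-42,50):(460,242),(-50,42,50):(320,241)})
print('body',w,t,inbay(w,t),r)
C={n:eyes.get_calibration(n) for n in ['wrist','scene','side']}
a=cv2.imread('pics/b2_w.png');s=cv2.imread('pics/b2_s.png')
x=cv2.resize(a[90:180,340:430],(400,400),interpolation=cv2.INTER_CUBIC)
y=cv2.resize(s[95:155,125:185],(400,400),interpolation=cv2.INTER_CUBIC)
z=cv2.resize(s[80:140,515:575],(400,400),interpolation=cv2.INTER_CUBIC)
cv2.imwrite('pics/caps.png',cv2.resize(np.hstack([x,y,z]),(798,266)))
E
```

```text
body -0.048173523521277406 [657.5107 -38.3393] (np.float64(0.014826476478722594), array([-2.337 , -2.4914])) [[-1.7398 -1.5422]
 [-1.2291  2.2006]
 [ 0.8608  1.6092]
 [ 2.1082 -2.2675]]
```

View pics/caps.png

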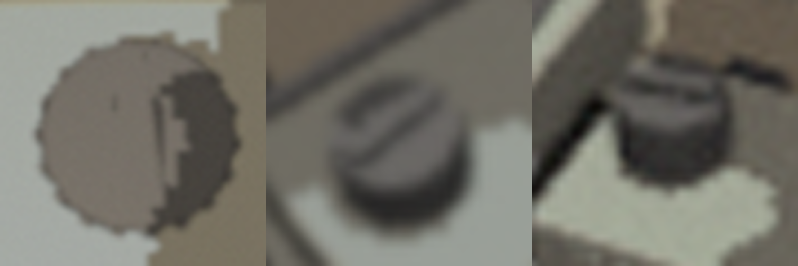

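```bash
python3 - <<'E'
from h import *
C={n:eyes.get_calibration(n) for n in ['wrist','scene','side']}
rs=[ray(C['wrist'],True,(386.7+.5)/1.5-.5,(135.7+.5)/1.5-.5),ray(C['scene'],False,173.3,179),ray(C['side'],False,229.4,147.6)]
p,e=tri(*rs);print(p*1e3,np.array(e)*1e3,inbay(0,p[:2]*1e3)[1])
p,e=tri(*rs[:2]);print(p*1e3);p,e=tri(rs[0],rs[2]);print(p*1e3)
for o,d in rs:
    q=o+d*(.0775-o[2])/d[2];print(q*1e3,inbay(0,q[:2]*1e3)[1])
E
```

```text
[668.7157 -36.5279  72.938 ] [1.8579 1.0038 1.8672] [8.7317 0.0219]
[667.5392 -37.7752  69.2061]
[668.9226 -37.0129  73.2237]
[667.0619 -37.7326  77.5   ] [ 7.1569 -1.2845]
[669.5814 -32.5338  77.5   ] [9.3441 4.0625]
[668.3499 -31.9716  77.5   ] [8.0797 4.5461]
```

send_rows:
  series:
    - [[0.02,-0.001,0,0,0.75],[0.04,-0.002,0,0,0.75],[0.06,-0.003,0,0,0.75],[0.075,-0.004,-0.01,0,0.75],[0.084,-0.0045,-0.03,0,0.75],[0.084,-0.0045,-0.045,0,0.75],[0.084,-0.0045,-0.055,0,0.75],[0.084,-0.0045,-0.055,0,0.75],[0.084,-0.0045,-0.055,0,0.75]]

```text
time_s: 22.03
ee_pos: [0.6674, -0.0365, 0.1027]
tool_rot: [[0.998, -0.059, -0.002], [-0.059, -0.998, 0.0], [-0.002, 0.0, -1.0]]
wrist_force: [-0.4, 1.0, -0.6]
width: 0.0638
```

```bash
python3 look.py b3
```

```text
22.0333 [ 0.6674 -0.0365  0.1027] [-0.3516  1.0077 -0.5844] 0.06381955624567424
```

View pics/b3_w.png

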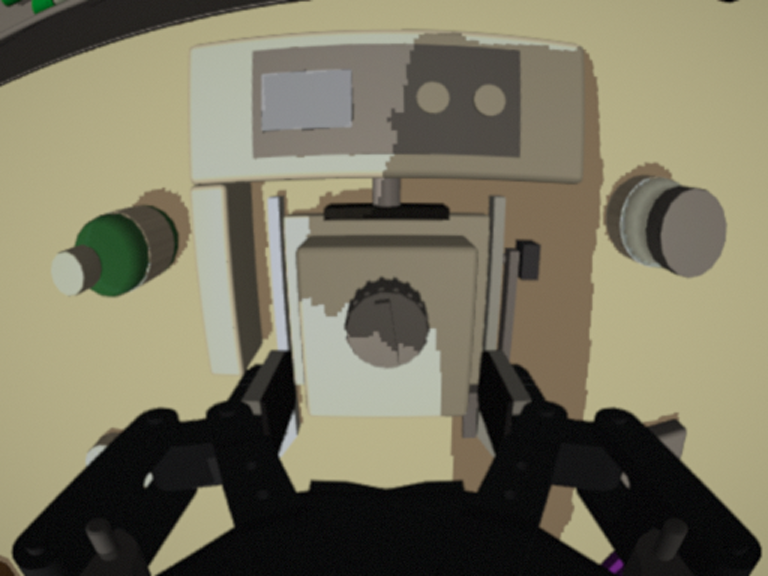

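View pics/b3_s.png

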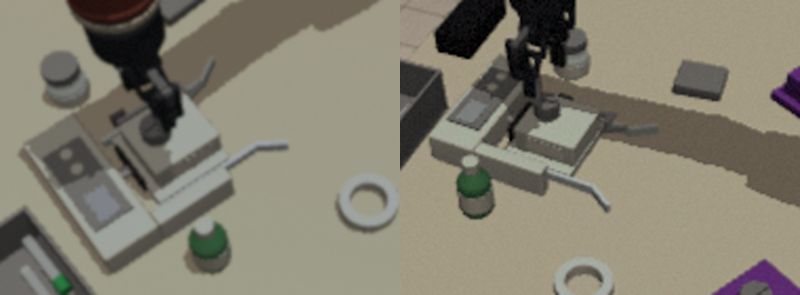

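```bash
python3 - <<'E'
from h import *
c=eyes.get_calibration('wrist')
r2=ray(c,True,(387+.5)/1.5-.5,(329.5+.5)/1.5-.5)
q=r2[0]+r2[1]*(.0765-r2[0][2])/r2[1][2];print(q*1e3,inbay(0,q[:2]*1e3)[1])
# previous wrist pose: offset by TCP shift
s=robot.sense();d=np.array([.5862,-.0319,.1604])-s['ee_pos']
c2=dict(c);P=np.array(c['pose']).copy();P[:3,3]+=d;c2['pose']=P
r1=ray(c2,True,(386.7+.5)/1.5-.5,(135.7+.5)/1.5-.5)
print(tri(r1,r2))
E
```

```text
[672.7296 -37.6284  76.5   ] [12.8069 -0.8238]
(array([ 0.6709, -0.0376,  0.0718]), [np.float64(7.41918209363004e-05), np.float64(7.419182093629744e-05)])
```

The two wrist views put the cap at about (0.670, -0.037) with its top at 72–76 mm, which fits the stated 76.5 mm. Now I'll descend and grip.

send_rows:
  series:
    - [[0.003,-0.0005,-0.01,0,0.75],[0.003,-0.0005,-0.022,0,0.75],[0.003,-0.0005,-0.034,0,0.75],[0.003,-0.0005,-0.043,0,0.75],[0.003,-0.0005,-0.047,0,0.75],[0.003,-0.0005,-0.047,0,0.75],[0.003,-0.0005,-0.047,0,0.75]]
  force: 25

```text
time_s: 22.77
ee_pos: [0.6713, -0.0371, 0.0559]
tool_rot: [[0.998, -0.059, -0.001], [-0.059, -0.998, -0.0], [-0.001, 0.0, -1.0]]
wrist_force: [0.0, -0.1, -0.3]
width: 0.064
```

```bash
python3 look.py b4
```

```text
22.7667 [ 0.6713 -0.0371  0.0559] [ 0.0477 -0.1271 -0.2808] 0.06398464295383247
```

View pics/b4_w.png

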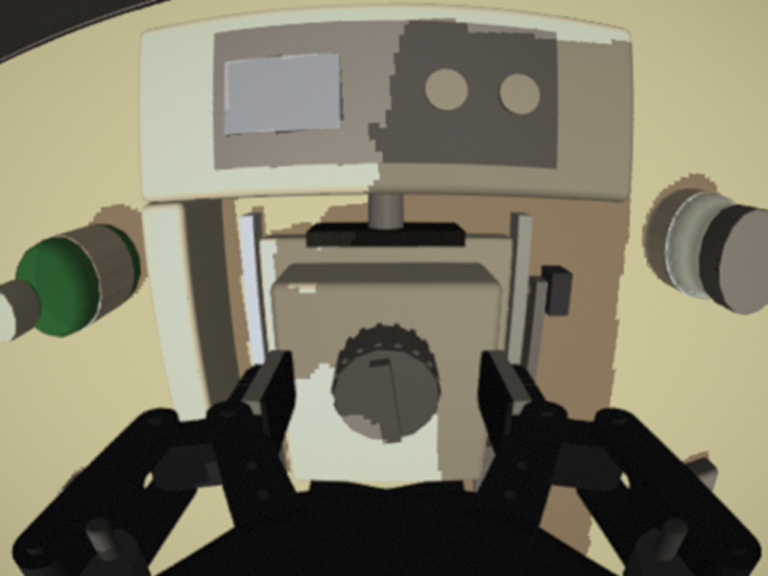

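```bash
python3 - <<'E'
from h import *
c=eyes.get_calibration('wrist')
for z in (.0725,.0765):
    print(onz(c,True,(386+.5)/1.5-.5,(394+.5)/1.5-.5,z)*1e3)
E
```

```text
[670.3898 -37.4354  72.5   ]
[672.6786 -37.5749  76.5   ]
```

send_rows:
  series:
    - [[0,0,0,0,0.55],[0,0,0,0,0.45],[0,0,0,0,0.4],[0,0,0,0,0.3],[0,0,0,0,0.25],[0,0,0,0,0.25]]
  force: 25

```text
time_s: 23.42
ee_pos: [0.6717, -0.0369, 0.0567]
tool_rot: [[0.998, -0.059, 0.0], [-0.059, -0.998, 0.0], [0.0, -0.0, -1.0]]
wrist_force: [-1.4, 1.6, 4.6]
width: 0.0331
```

```bash
python3 look.py b5; python3 - <<'E'
from h import *
print(robot.sense()['wrist_torque'])
E
```

```text
23.4167 [ 0.6717 -0.0369  0.0567] [-1.3929  1.5891  4.5597] 0.0331226489037615
[ 0.1964  0.412  -0.0027]
```

View pics/b5_w.png

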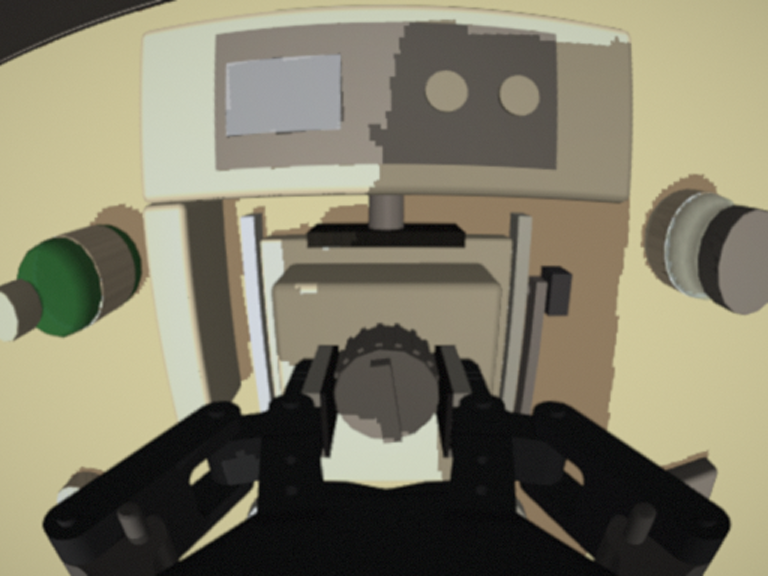

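The fingers hold the cap at 33 mm, in line with its 34 mm diameter. I'll turn it counter-clockwise.

send_rows:
  series:
    - [[0,0,0,0.08,0.25],[0,0,0,0.16,0.25],[0,0,0,0.24,0.25],[0,0,0,0.32,0.25],[0,0,0,0.4,0.25],[0,0,0,0.48,0.25],[0,0,0,0.56,0.25],[0,0,0,0.64,0.25],[0,0,0,0.72,0.25],[0,0,0,0.8,0.25],[0,0,0,0.88,0.25],[0,0,0,0.96,0.25],[0,0,0,1.04,0.25],[0,0,0,1.12,0.25],[0,0,0,1.2,0.25],[0,0,0,1.28,0.25],[0,0,0,1.34,0.25],[0,0,0,1.4,0.25],[0,0,0,1.44,0.25],[0,0,0,1.44,0.25]]

```text
time_s: 25.23
ee_pos: [0.671, -0.036, 0.0567]
tool_rot: [[0.186, 0.982, -0.001], [0.982, -0.186, 0.001], [0.001, -0.001, -1.0]]
wrist_force: [-5.4, 3.8, 7.8]
width: 0.0326
```

```bash
python3 look.py b6; python3 - <<'E'
from h import *
s=robot.sense();print(s['wrist_torque'],s['tool_rot'],s['joint_positions'])
E
```

```text
25.2333 [ 0.671  -0.036   0.0567] [-5.3692  3.7771  7.7783] 0.032605519074684786
[ 0.7088  1.0536 -0.3711] [[ 0.1888  0.982  -0.0008]
 [ 0.982  -0.1888  0.0013]
 [ 0.0011 -0.0011 -1.    ]] [ 0.1188  0.5184 -0.1749  1.5789  0.0979  1.0537 -0.272 ]
```

View pics/b6_w.png

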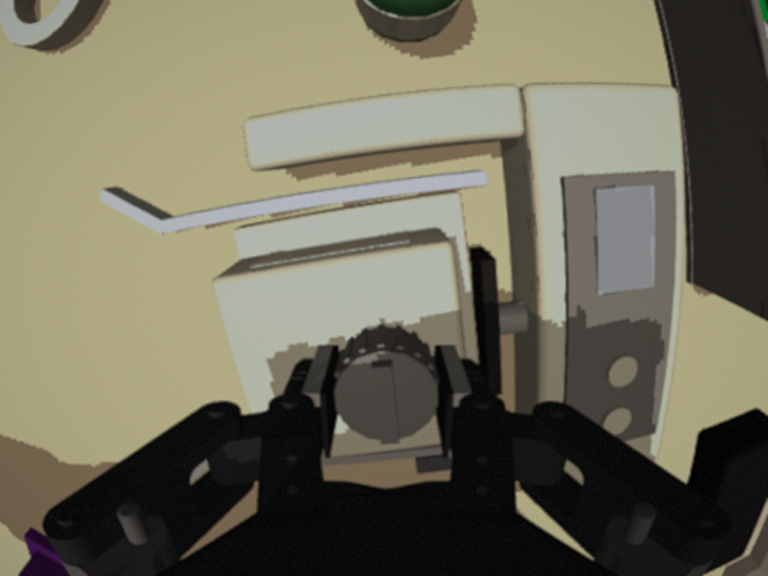

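```bash
python3 - <<'E'
from h import *
a=cv2.imread('pics/b5_w.png')[310:460,310:460];b=cv2.imread('pics/b6_w.png')[310:460,310:460]
x=np.hstack([a,b]);x=cv2.resize(x,(800,400),interpolation=cv2.INTER_CUBIC);x=np.clip(x.astype(float)*1.8,0,255).astype(np.uint8)
cv2.imwrite('pics/cmp3.png',x)
E
```

```text
(no output)
```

View pics/cmp3.png

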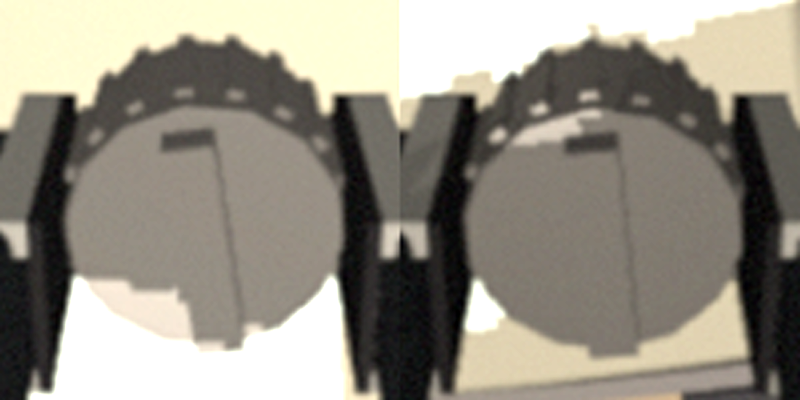

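The bar has followed the fingers with only about 0.05 rad lag, so I'll go on to the stop.

send_rows:
  series:
    - [[0,0,0,0.03,0.25],[0,0,0,0.06,0.25],[0,0,0,0.09,0.25],[0,0,0,0.12,0.25],[0,0,0,0.15,0.25],[0,0,0,0.15,0.25]]

```text
time_s: 25.88
ee_pos: [0.671, -0.0341, 0.0566]
tool_rot: [[0.037, 0.999, -0.001], [0.999, -0.037, 0.003], [0.003, -0.001, -1.0]]
wrist_force: [-5.7, 7.2, 7.0]
width: 0.0328
```

```bash
python3 look.py b7; python3 - <<'E'
from h import *
s=robot.sense();print(s['wrist_torque'],s['tool_rot'][:,0],s['joint_positions'])
a=cv2.imread('pics/b6_w.png')[310:460,310:460];b=cv2.imread('pics/b7_w.png')[310:460,310:460]
x=np.hstack([a,b]);x=cv2.resize(x,(800,400),interpolation=cv2.INTER_CUBIC);x=np.clip(x.astype(float)*1.8,0,255).astype(np.uint8)
cv2.imwrite('pics/cmp4.png',x)
E
```

```text
25.8833 [ 0.671  -0.0341  0.0566] [-5.7133  7.219   7.0412] 0.032770891181884525
[ 1.448   1.0351 -0.1455] [0.0383 0.9993 0.003 ] [ 0.14    0.5209 -0.2058  1.5779  0.1137  1.0557 -0.1338]
```

View pics/cmp4.png

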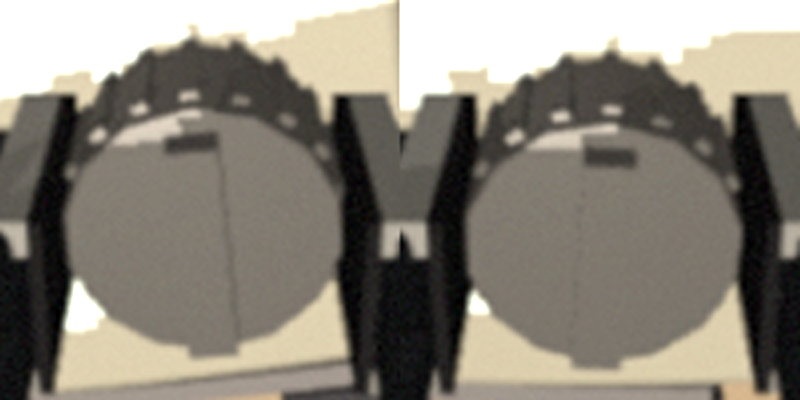

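```bash
python3 - <<'E'
from h import *
c=dict(eyes.get_calibration('wrist'));s=robot.sense()
P7=np.array(c['pose']);T=np.eye(4);T[:3,:3]=s['tool_rot'];T[:3,3]=s['ee_pos'];X=np.linalg.inv(T)@P7
def tool(x,y,p):
    a=np.arctan2(y,x);R=np.array([[np.cos(a),np.sin(a),0],[np.sin(a),-np.cos(a),0],[0,0,-1]]);T=np.eye(4);T[:3,:3]=R;T[:3,3]=p;return T
for n,T,f,e in [('b5',tool(.998,-.059,[.6717,-.0369,.0567]),(188,137),(218,346)),('b6',tool(.1888,.982,[.671,-.036,.0567]),(190,138),(214,350)),('b7',T,(210,152),(196,364))]:
    c['pose']=T@X
    g=lambda p:onz(c,True,(310+p[0]*.375+.5)/1.5-.5,(310+p[1]*.375+.5)/1.5-.5,.0815)[:2]*1e3
    A,B=g(f),g(e);d=A-B;print(n,A,B,(A+B)/2,np.linalg.norm(d),np.arctan2(d[1],d[0]))
E
```

```text
b5 [685.6493 -36.3992] [657.4145 -38.1583] [671.5319 -37.2787] 28.289476981942684 0.062223073071269626
b6 [672.5151 -22.265 ] [669.8031 -50.8271] [671.1591 -36.546 ] 28.690593068796233 1.4761280921287923
b7 [672.5196 -22.1068] [669.7972 -50.9197] [671.1584 -36.5133] 28.941194041773237 1.4765881407741026
```

The bar's world angle went 0.06 → 1.476 → 1.477 rad. The last 0.15 rad of turning only slipped, so the cap is at its stop. Relative to the cassette the bar is at about 1.54 rad. I'll release and rise.

send_rows:
  series:
    - [[0,0,0,0,0.5],[0,0,0,0,0.75],[0,0,0,0,0.75],[0,0,0,0,0.75],[0,0,0.01,0,0.75],[0,0,0.03,0,0.75],[0,0,0.06,0,0.75],[0,0,0.09,0,0.75],[0,0,0.12,0,0.75],[-0.03,0,0.14,0,0.75],[-0.06,0,0.15,0,0.75],[-0.09,0,0.15,0,0.75],[-0.1,0,0.15,0,0.75],[-0.1,0,0.15,0,0.75]]

```text
time_s: 27.2
ee_pos: [0.5699, -0.0374, 0.2077]
tool_rot: [[0.041, 0.999, 0.001], [0.999, -0.041, -0.001], [-0.001, 0.001, -1.0]]
wrist_force: [1.2, 0.3, 0.1]
width: 0.0643
```

```bash
python3 look.py b8
```

```text
27.2 [ 0.5699 -0.0374  0.2077] [1.192  0.3454 0.0559] 0.0643169724085966
```

View pics/b8_w.png

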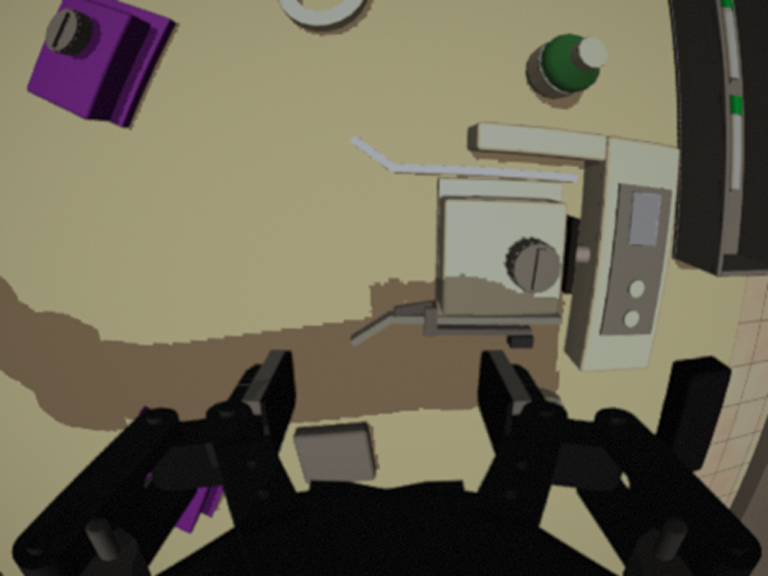

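View pics/b8_s.png

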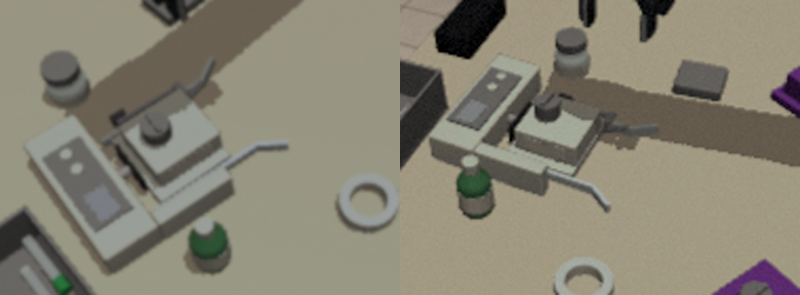

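The bar now lies across the lane at (537,268). The rear edge sits at the catch at (432,320), the plunger is pressed, and the bystanders are where they were. I'll hand in.

```bash
python3 - <<'E'
from workcell import robot
print(robot.job_done())
E
```

```text
the job is handed in; nothing more can be done
None
```

The cassette is loaded and held by the catch, and its cap is turned counter-clockwise to the stop. I handed the job in after about 27 s.

**What I did**
- **Alignment:** I nudged the white cassette straight with the shut fingers on its left and right sides, clear of the cap.
- **Loading:** I slid it flat from behind into the lane and pressed it slowly against the plunger. The wrist force readings stayed at or below about 13 N along the push.
- **Catch:** The cassette's front edge lifted the catch, and it dropped behind the cassette. I then let the cassette back gently and it stayed held.
- **Cap:** I gripped it with 25 N and turned until it stopped, then let go and moved clear.

**Last checks**
- **Held:** The final pictures show the catch down behind the rear edge and the plunger pressed. The bystanders look unmoved, judged by eye only.
- **Cap angle:** The bar turned from 0.06 to 1.48 rad in world axes, about 1.54 rad relative to the bay. The last 0.15 rad of tool turn only slipped, so the cap is at its stop.

**Disagreements**
- **Height and position:** The views put the cap's top at 69–76 mm against the stated 76.5 mm. The cassette's position came out 2–4 mm apart between views.
- **First push stopped short:** The catch was still up after it, and an open finger's knuckle looked close to the catch's tail. I backed off and finished with the fingers shut. The force was about the same on both pushes, so I do not think the knuckle touched it, but I could not confirm that directly.

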